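Lock a culture tube in the stand and tip it to the camera

ROBOT

A 6-joint arm with a two-finger parallel gripper is mounted at the origin on the work surface. World frame = base frame: x ahead of the robot, y to its left, z up, the work surface at z = 0. Lengths are in mm, angles in rad, forces in N, time in s.
With the tool pointing down it reaches from about 275 to 725 mm from the base axis. Payload 5.6 kg.
Tool frame: the origin (TCP) lies at the very end of the fingers, on their centre line; the grasp point (between the pads) lies 19 mm behind it; x points along the fingers, y is the direction in which the jaws open and shut, and the axes are right-handed (so a half turn about x gives the same grasp; the last joint's range is limited). The gripper opens to 85 mm and grips with 20 to 120 N. Pads are 22 mm wide; open, the fingers measure 114 mm over their backs; the gripper's body (76 mm by 85 mm) begins 54 mm behind the grasp point. The pads swing forward as they close: fully open they stand 13 mm farther back than shut.
Start: joints at [1.438, 0.255, 0.108, 0, -1.424, -0.285], TCP at [223.136, 502.696, 231.283] pointing down, gripper open.
Joint ranges: [-2.95, 2.95], [-1.21, 1.97], [-1.09, 1.5], [-2.87, 1.71], [-2.94, -0.07], [-3.05, 3.05]. Speed limits (rad/s): [2.57, 2.57, 3.14, 3.14, 3.14, 3.14].

INTERFACE

Orientations are given as a unit quaternion [x, y, z, w].
In Python, from plant import status, cams, workorder gives the robot as it stands.
- The arm moves only by the tool servo_tool, never from a script. Its argument "steps" is a list of rows, each an object of numbers: "tx", "ty", "tz": the shift along the world's x, y, z in units of 50 mm (1.0 is 50 mm); "twist": the turn about the world's z in units of 8 degrees (1.0 is 8 degrees). A call has 1 to 10 rows; each row is the pose to reach, as a shift and turn from the pose commanded when the call began; what a row does not reach only later rows make up. A row lasts 1/10 s, in which the tool goes at most 50 mm and 8.59 degrees, less where a joint would pass 70% of its speed; a pose out of reach is approached as far as the arm can. A call with a gripper value outside its range is refused whole. "jaw" is the finger opening in mm, from 0 to 85.4, set as the call begins (left out, the last holds). The fingers move at their own pace and stop on an object; the grip force is fixed at half the most. Time passes only in rows, so rows that repeat a pose let the fingers close. It gives the time, the measured TCP pose, the force and the opening at its end, in the units of the state.
- status.sense(): the state, without advancing time (a new reading comes with each control period).
- cams.camera(name): name is "side" or "top" or "wrist"; returns a dict with "image" (420x560x3 uint8, red, green, blue), "depth" (420x560 float32, mm along the optical axis (not along the pixel's ray), 0 where there is no reading), "fx", "fy", "cx", "cy" (pixels), "view" (4x4, takes a point from world to camera coordinates). Camera axes: x right, y up, looking along -z (the intrinsics and any distortion apply to the point x, -y, -z); pixel columns grow to the right and rows downward; lengths in mm; the calibration is good to about 2 mm. A picture is of the moment at which its call begins.
- workorder.job_done(): hands the job in, once; it reports no verdict.
The state is a dict: "clock": time; "joints": joint angles; "qd": joint speeds; "effort": joint torques, N m; "tcp_pos": TCP position; "orientation": TCP orientation; "ft_force": force on the tool from outside, world axes, zero at the start; "moment": the same for the moment, N m; "opening": finger opening in mm.
Only numpy, scipy, OpenCV 4.12 (cv2) and the standard library are available. Lean on these libraries where they do the work, as an engineer would, in place of code of your own. Each camera call takes 0.05 s, during which the arm holds its last target.

TASK

Plug the culture tube with the white bayonet foot into the blue-lipped cup of the inspection stand: lugs through the slots, push fully home, then twist clockwise (seen from above) to the stop, and let go. Then, using only the red-knobbed joystick, tip the tube right over towards the dome camera (not towards the white lamp), keep it there for two seconds, and release the stick so that it and the cup spring back to upright with the tube still locked. Leave the other things on the bench where they are.

Things in the scene. Friction and masses are not known exactly. Their poses are not given: they have to be found in the camera images.
- tube: Culture tube, loose, 80-150 g, 120 mm tall, upright; origin at centre of underside, z up. White foot 30 mm dia. with a 44 mm dia. collar 17.5 to 21.5 mm up, and two opposite lugs along its x axis: 44 mm tip to tip, 8 mm wide, 6 mm high from the underside. Black cap 36 mm (x, along the lugs) by 22 mm (y), 90 to 120 mm up: pinch it across the 22 mm from above. Half a turn about z looks the same.
- stand: Inspection stand, fixed, may be turned: white base plate 170 mm (x) by 130 mm (y), 12 mm thick, origin at centre of underside on the bench, z up. Two posts 36 mm wide, 106 mm high, outer faces 69 mm from the centre at +x and -x, carry the tilting cup on an axle along x, 85 mm above the bench.
- socket (a point): Centre of the cup's inner floor, 70 mm above the bench, where the tube's underside rests when home. Axes go with the cup: z up, x along the axle and the slots. To enter, tube x lies along socket x (either way round), play 2 mm each way. Once down, it turns clockwise from above (negative about z) about 55 degrees to a hard stop, lugs under the lip; only light friction resists.
- mouth (a point): Centre of the cup's mouth, 16 mm above its floor; same axes. Cup 62 mm outer diameter. Blue lip 8 mm thick with a 34 mm round hole and two slots, 13 mm wide, reaching 24 mm from the centre, at +x and -x, marked by yellow dashes on the rim. Below the lip 8 mm of height is free for the lugs; turning the other way is blocked after about 10 degrees.
- cradle (a joint): Tilt of the cup (rad): 0 upright, positive leans towards the stand's +y side, negative towards -y; stops at 0.52 and -0.52. An electric drive makes it copy the stick: cradle = stick.
- console: The joystick console, fixed, grey box 100 mm (x) by 110 mm (y) by 46 mm high, origin at the centre of its underside, z up. It may stand turned on the bench, not by the same angle as the stand.
- knob (a point): Centre of the red ball knob, 32 mm in diameter, on top of the joystick: 135 mm above the bench when centred; the stick's pivot lies 85 mm straight below, in the middle of the console. A 12 mm steel rod joins them.
- stick (a joint): Joystick tilt (rad), sideways only, along the console's y: 0 centred, positive with the knob towards the console's +y, negative towards -y; stops at 0.52 and -0.52. Spring-centred and damped: full tilt (knob 42 mm aside) takes about 6 N at the knob, more if pushed fast; it returns to 0 within about a second when released.
- camera: The dome camera, fixed, round white post with a black glossy dome, 60 mm in diameter, 108 mm tall, origin at the centre of its foot. It stands beside the stand, 125 mm from its centre, either on its +y or on its -y side: tip the tube towards this side.
- lamp: The lamp, fixed, round white pillar with a flat metal top, 60 mm in diameter at the foot, 104 mm tall, origin at the centre of its foot; on the side of the stand opposite to the camera. Do not tip towards it.
- rack_tube0: Bystander: plain tube with round black cap, 26 mm in diameter, 102 mm long, standing in the white rack (rack 115 by 150 mm, 56 mm high); origin at the centre of its underside. Leave alone.
- rack_tube1: Bystander: plain tube with round black cap, 26 mm in diameter, 102 mm long, standing in the white rack (rack 115 by 150 mm, 56 mm high); origin at the centre of its underside. Leave alone.
- rack_tube2: Bystander: plain tube with round black cap, 26 mm in diameter, 102 mm long, standing in the white rack (rack 115 by 150 mm, 56 mm high); origin at the centre of its underside. Leave alone.
- bottle: Bystander: amber bottle with blue cap, 60 mm in diameter, 140 mm tall, origin at its underside. Leave alone.
- dishes: Bystander: two stacked culture dishes, 91 mm in diameter, 28 mm high, origin at the underside. Leave alone.
- beaker: Bystander: glass beaker, 64 mm in diameter, 85 mm tall, origin at its underside. Leave alone.
- marker: Bystander: green marker pen with black cap, 130 mm long, 12 mm thick, lying along its x axis; origin under its middle. Leave alone.

How it is judged:
By the outcome, as a careful person would: the job done as asked, in the order asked, and still so for the second after the job is handed in, with the robot touching nothing.
It also fails if it takes over 59 s, if anything falls off the work surface, if the arm or the gripper's body presses on something with over 40 N, if the wrist force passes 120 N, or if a joint passes its speed limit or range.

## Working session

There is one attempt and no reset: what is moved stays moved. The work goes in short steps, Python scripts to look and compute and a tool call to move; the robot and the scene stay as the last step left them, time stands still between calls to the robot, and variables do not carry over. Pictures are saved under pics/ and viewed, and the job is handed in when it is done.

Besides the shell and the picture viewer there is one more tool, called after "Call:" as name([rows], argument=value, ...), one row to a line, values as JSON. servo_tool: Moves the arm, as the interface text tells. Its arguments: {"type":"object","properties":{"steps":{"type":"array","items":{"type":"object","properties":{"tx":{"type":"number"},"ty":{"type":"number"},"tz":{"type":"number"},"twist":{"type":"number"}}}},"jaw":{"type":"number"}},"required":["steps"]}

```bash
ls; mkdir -p pics; cat > h.py <<'E'
import numpy as np, cv2
from plant import status, cams, workorder
def shot(n,tag):
    c=cams.camera(n); np.savez(f'{tag}.npz',**{k:np.asarray(v) for k,v in c.items()})
    cv2.imwrite(f'pics/{tag}.png',c['image'][:,:,::-1]); return c
def load(tag): 
    d=np.load(f'{tag}.npz'); return {k:d[k] for k in d.files}
def ray(c,u,v):
    d=np.array([(u-c['cx'])/c['fx'],-(v-c['cy'])/c['fy'],-1.0]); V=np.asarray(c['view']); R=V[:3,:3];t=V[:3,3]
    return -R.T@t, R.T@d
def onplane(c,u,v,z):
    o,d=ray(c,u,v); return o+d*(z-o[2])/d[2]
def bydepth(c,u,v):
    o,d=ray(c,u,v); return o+d*c['depth'][int(round(v)),int(round(u))]
def proj(c,p):
    V=np.asarray(c['view']); q=V[:3,:3]@np.asarray(p,float)+V[:3,3]
    return c['cx']+c['fx']*q[0]/-q[2], c['cy']-c['fy']*q[1]/-q[2]
E
python3 - <<'E'
from h import *
s=status.sense(); print(s)
for n in ['side','top','wrist']:
    c=shot(n,n+'0'); print(n,[k for k in c],c['fx'],c['fy'],c['cx'],c['cy'],np.round(c['view'],3).tolist())
E
```

```text
pics
{'clock': 0.0, 'joints': array([ 1.43756537e+00,  2.55766048e-01,  1.06992485e-01, -4.81752611e-04,
       -1.42388592e+00, -2.84603084e-01]), 'qd': array([ 2.30759334e-04, -1.31091707e-03,  5.19487144e-05, -1.59646850e-03,
       -3.98570145e-04, -4.58607822e-04]), 'effort': array([-1.65313436e-04, -3.86630917e+01,  2.37940764e+01,  5.36492988e+00,
       -6.17070560e-03, -7.06979691e-06]), 'tcp_pos': array([222.92121644, 502.25590166, 230.37990075]), 'orientation': array([-0.69160782,  0.14734842,  0.69184417,  0.14600926]), 'ft_force': array([ 0.00588477, -0.26023375,  0.21691804]), 'moment': array([ 0.00518218,  0.07253628, -0.00363209]), 'opening': 85.66571720781205}
side ['image', 'depth', 'fx', 'fy', 'cx', 'cy', 'view'] 470.9532067789803 470.9532067789803 281.36779126854174 207.22867048486503 [[0.982, -0.19, -0.008, -558.718], [0.141, 0.7, 0.7, -163.46], [-0.127, -0.688, 0.714, -1054.194], [0.0, 0.0, 0.0, 1.0]]
top ['image', 'depth', 'fx', 'fy', 'cx', 'cy', 'view'] 413.0312588672567 413.0312588672567 280.22224690813044 211.786463699237 [[-0.014, -1.0, 0.016, 15.812], [0.993, -0.012, 0.117, -610.098], [-0.117, 0.017, 0.993, -1104.951], [0.0, 0.0, 0.0, 1.0]]
wrist ['image', 'depth', 'fx', 'fy', 'cx', 'cy', 'view'] 316.90850129011113 316.90850129011113 279.89095405476166 211.57619002153763 [[-0.405, -0.914, 0.001, 550.304], [0.87, -0.386, -0.305, 38.988], [0.28, -0.123, 0.952, -379.662], [0.0, 0.0, 0.0, 1.0]]
```

View pics/top0.png

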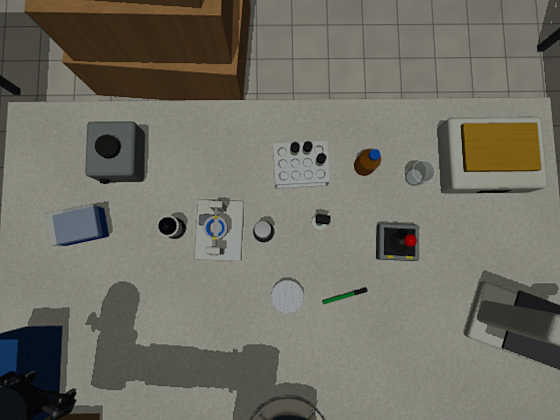

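View pics/side0.png

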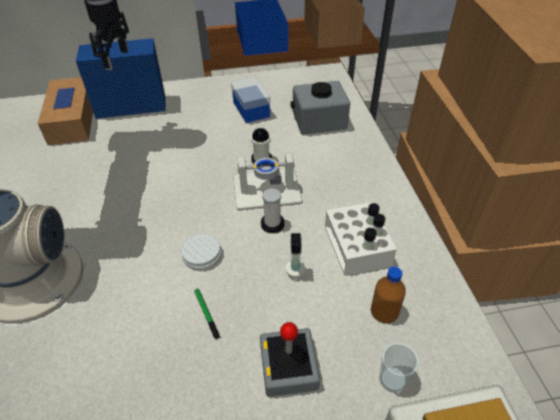

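View pics/wrist0.png

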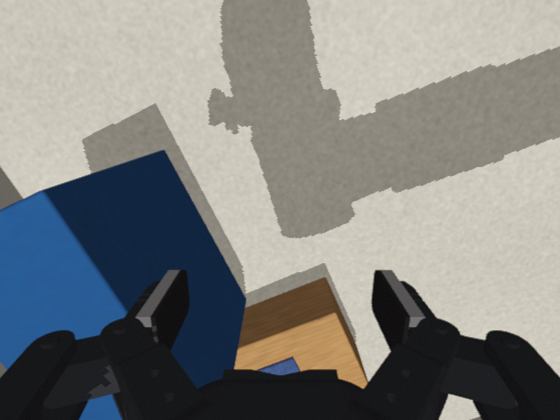

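```bash
python3 - <<'E'
from h import *
c=load('top0'); im=c['image'][:,:,::-1]
a=cv2.resize(im[185:275,150:290],None,fx=4,fy=4,interpolation=cv2.INTER_CUBIC)
b=cv2.resize(im[195:275,290:430],None,fx=4,fy=4,interpolation=cv2.INTER_CUBIC)
cv2.imwrite('pics/top0z.png',np.vstack([cv2.resize(a,(560,300)),cv2.resize(b,(560,300))]))
s=load('side0'); im=s['image'][:,:,::-1]
cv2.imwrite('pics/side0z.png',np.hstack([cv2.resize(im[120:290,220:330],(388,600),interpolation=cv2.INTER_CUBIC),cv2.resize(im[310:400,250:330],(400,600),interpolation=cv2.INTER_CUBIC)]))
def show(n,u,v,z): print(n,np.round(onplane(c,u,v,z)),'depth',np.round(bydepth(c,u,v)))
show('tubecap',322,218,120); show('cup',216,228,86); show('knob',410,240,135); show('dome',169,227,100); show('lamp',263,229,104)
show('bottle',374,155,140);show('dish',288,296,28)
V=c['view'];print('campos',-V[:3,:3].T@V[:3,3], 'side',-s['view'][:3,:3].T@s['view'][:3,3])
E
```

```text
tubecap [583. -97. 120.] depth [583. -98. 120.]
cup [564. 177.  86.] depth [565. 180.  66.]
knob [ 523. -316.  135.] depth [ 522. -311.  149.]
dome [567. 297. 100.] depth [566. 295. 108.]
lamp [558.  54. 104.] depth [558.  54. 102.]
bottle [ 741. -233.  140.] depth [ 742. -233.  138.]
dish [381. -10.  28.] depth [381. -10.  29.]
campos [ 476.60517741   27.29482693 1168.54112543] side [ 437.46270835 -716.94582659  863.0327345 ]
```

View pics/top0z.png

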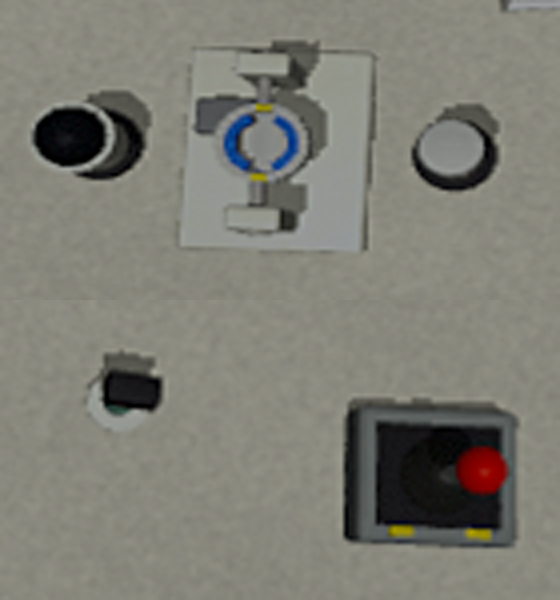

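View pics/side0z.png

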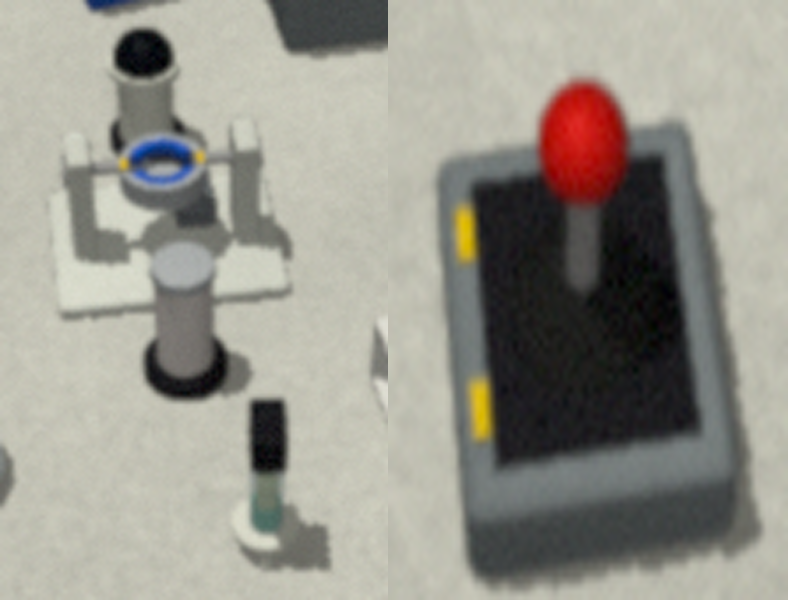

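```bash
python3 - <<'E'
from h import *
from scipy.spatial.transform import Rotation as R
s=status.sense(); q=R.from_quat(s['orientation']).as_matrix(); print(np.round(q,3))
c=load('wrist0');V=c['view'];cam=-V[:3,:3].T@V[:3,3];print('cam',cam,'in tool',q.T@(cam-s['tcp_pos']))
print('look in tool',q.T@(-V[2,:3]), 'right', q.T@V[0,:3])
E
```

```text
[[-0.001 -0.406 -0.914]
 [-0.001 -0.914  0.406]
 [-1.     0.001 -0.   ]]
cam [295.22377402 471.62788351 372.70398341] in tool [-142.08842585   -1.01978298  -78.51204067]
look in tool [9.52269310e-01 6.95941172e-05 3.05259162e-01] right [ 1.06810217e-04  9.99999837e-01 -5.61182821e-04]
```

Call:
servo_tool([
  {"tx": 0.4, "ty": -0.3, "tz": 0.1, "twist": -0.6},
  {"tx": 1.2, "ty": -1.0, "tz": 0.2, "twist": -1.6},
  {"tx": 2.1, "ty": -1.7, "tz": 0.3, "twist": -2.7},
  {"tx": 3.0, "ty": -2.4, "tz": 0.4, "twist": -3.8},
  {"tx": 3.9, "ty": -3.2, "tz": 0.4, "twist": -4.9},
  {"tx": 4.8, "ty": -3.9, "tz": 0.4, "twist": -6.0},
  {"tx": 5.6, "ty": -4.6, "tz": 0.4, "twist": -7.1},
  {"tx": 6.2, "ty": -5.1, "tz": 0.4, "twist": -8.1},
  {"tx": 6.6, "ty": -5.4, "tz": 0.4, "twist": -8.9},
  {"tx": 6.6, "ty": -5.4, "tz": 0.4, "twist": -9.2},
])

```text
clock: 1.15
tcp_pos: [556.2, 228.5, 249.7]
orientation: [-0.464, 0.535, 0.463, 0.533]
ft_force: [-0.3, 0.9, -0.2]
opening: 85.3
```

```bash
python3 - <<'E'
from h import *
s=status.sense(); print(s['clock'],s['tcp_pos'],s['joints'],np.abs(s['qd']).max())
shot('wrist','w1')
E
```

```text
1.15 [556.24024643 228.52647988 249.73831576] [ 6.50073093e-01  3.56974403e-01  2.96097304e-01  9.55375014e-04
 -1.51245109e+00 -7.91447959e-01] 0.38269870997290767
```

View pics/w1.png

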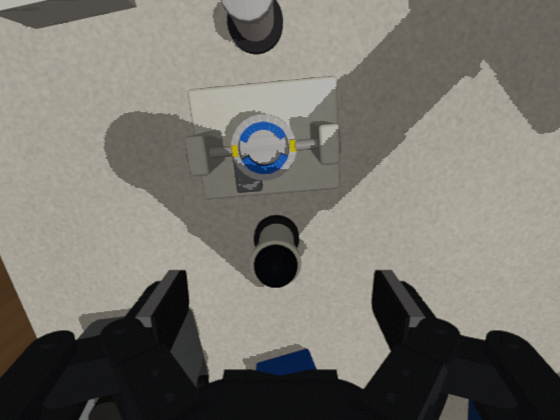

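```bash
cat > cup.py <<'E'
from h import *
import sys
def cup(c,roi,zl=86):
    u0,u1,v0,v1=roi
    im=c['image'][v0:v1,u0:u1]; hsv=cv2.cvtColor(np.ascontiguousarray(im),cv2.COLOR_RGB2HSV)
    m=cv2.inRange(hsv,(105,120,60),(130,255,255)); v,u=np.nonzero(m)
    P=np.array([onplane(c,a+u0,b+v0,zl) for a,b in zip(u,v)])
    # hull of blue -> outer circle
    h=cv2.convexHull(P[:,:2].astype(np.float32)); (x,y),r=cv2.minEnclosingCircle(h); print('blue n',len(u),'circle',x,y,r, 'mean',P.mean(0))
    m=cv2.inRange(hsv,(20,120,100),(35,255,255)); n,l,st,ce=cv2.connectedComponentsWithStats(m)
    Q=[]
    for i in range(1,n):
        if st[i,4]>=6:
            p=onplane(c,ce[i][0]+u0,ce[i][1]+v0,zl); Q.append(p); print('yel',st[i,4],ce[i]+[u0,v0],np.round(p,1))
    if len(Q)==2:
        d=Q[0]-Q[1]; print('mid',(Q[0]+Q[1])/2,'len',np.linalg.norm(d),'ang',np.degrees(np.arctan2(d[1],d[0])))
E
python3 - <<'E'
from cup import *
s=status.sense();c=shot('wrist','w2')
cup(c,(180,350,75,205))
c=load('top0'); cup(c,(190,245,195,265))
for n in ['w2']:
    c=load(n)
    im=c['image'][60:220,170:360,::-1]; cv2.imwrite('pics/w2z.png',cv2.resize(im,None,fx=4,fy=3.7,interpolation=cv2.INTER_CUBIC))
s=status.sense();print(np.abs(s['qd']).max(),s['tcp_pos'])
E
```

```text
blue n 850 circle 566.1824951171875 183.7126922607422 24.6177978515625 mean [566.34839356 184.14173834  86.        ]
yel 67 [290.47761194 143.70149254] [538.7 184.9  86. ]
yel 66 [232.72727273 149.15151515] [593.9 182.3  86. ]
mid [566.32414655 183.56484154  86.        ] len 55.26946708698444 ang 177.27582922397735
blue n 98 circle 565.2198486328125 180.82135009765625 23.764169692993164 mean [565.73945813 182.33081189  86.        ]
yel 8 [215.5 216.5] [594.  178.9  86. ]
yel 7 [214.28571429 237.57142857] [538.6 181.8  86. ]
mid [566.30408859 180.3451985   86.        ] len 55.42777532056679 ang -3.0441733479216126
0.04524069170546612 [553.84778442 231.36919893 250.21546313]
```

View pics/w2z.png

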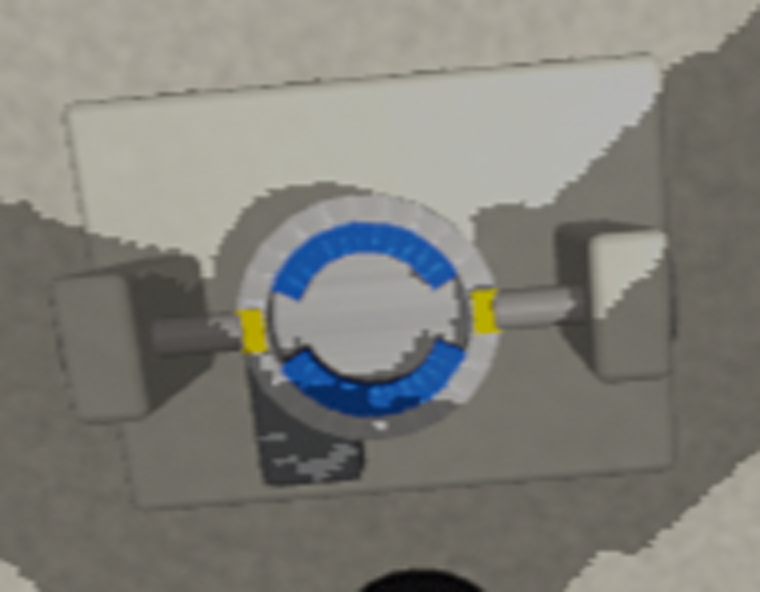

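Call:
servo_tool([
  {"tx": 0.1, "ty": -0.4},
  {"tx": 0.2, "ty": -1.2},
  {"tx": 0.3, "ty": -2.1},
  {"tx": 0.4, "ty": -3.0},
  {"tx": 0.5, "ty": -3.9},
  {"tx": 0.5, "ty": -4.8},
  {"tx": 0.6, "ty": -5.6},
  {"tx": 0.6, "ty": -6.3},
  {"tx": 0.6, "ty": -6.6},
  {"tx": 0.6, "ty": -6.6},
])

```text
invalid input
```

```bash
python3 - <<'E'
from cup import *
print('side');cup(load('side0'),(230,310,140,200))
shot('wrist','w3');c=shot('wrist','w3');s=status.sense(); print(s['clock'],s['tcp_pos'],s['joints'],np.abs(s['qd']).max())
E
```

```text
side
blue n 97 circle 563.8317260742188 185.6461639404297 22.7053165435791 mean [565.35941803 188.71584405  86.        ]
yel 6 [276.5 164. ] [592.9 184.9  86. ]
yel 6 [254.5 166. ] [536.9 188.3  86. ]
mid [564.914084   186.57831433  86.        ] len 56.04466144264232 ang -3.4872156079873857
1.35 [552.79501985 232.92399589 251.02221683] [ 6.58928169e-01  3.52492976e-01  2.93278403e-01 -2.80594834e-04
 -1.51208321e+00 -7.88952745e-01] 0.02047037724546554
```

View pics/w3.png

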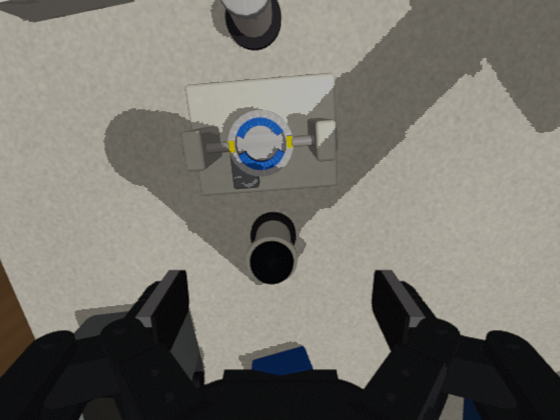

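Call:
servo_tool([
  {"tx": 0.1, "ty": -0.4, "tz": 0, "twist": 0},
  {"tx": 0.2, "ty": -1.2, "tz": 0, "twist": 0},
  {"tx": 0.3, "ty": -2.1, "tz": 0, "twist": 0},
  {"tx": 0.4, "ty": -3.0, "tz": 0, "twist": 0},
  {"tx": 0.5, "ty": -3.9, "tz": 0, "twist": 0},
  {"tx": 0.5, "ty": -4.8, "tz": 0, "twist": 0},
  {"tx": 0.6, "ty": -5.6, "tz": 0, "twist": 0},
  {"tx": 0.6, "ty": -6.3, "tz": 0, "twist": 0},
  {"tx": 0.6, "ty": -6.6, "tz": 0, "twist": 0},
  {"tx": 0.6, "ty": -6.6, "tz": 0, "twist": 0},
])

```text
clock: 2.35
tcp_pos: [582.9, -97.9, 251.4]
orientation: [-0.466, 0.532, 0.466, 0.532]
ft_force: [0.6, 0.5, -0.4]
opening: 85.5
```

```bash
python3 - <<'E'
from cup import *
print('wrist still');cup(load('w3'),(170,350,75,205))
shot('wrist','w4');shot('wrist','w4');c=shot('wrist','w4');s=status.sense(); print(s['clock'],s['tcp_pos'],s['joints'],np.abs(s['qd']).max())
E
```

```text
wrist still
blue n 847 circle 566.1686401367188 183.7776641845703 24.699424743652344 mean [566.46543155 183.77909543  86.        ]
yel 65 [289.04615385 141.53846154] [538.6 185.   86. ]
yel 69 [231.11594203 146.44927536] [593.9 182.4  86. ]
mid [566.26050286 183.69677077  86.        ] len 55.39763850731292 ang 177.23561380508232
2.5 [583.16171021 -95.76085583 251.41441478] [ 1.01325499e-01  3.33518991e-01  2.67021797e-01 -3.93588051e-04
 -1.50398856e+00 -2.30801005e-01] 0.006802401526598855
```

View pics/w4.png

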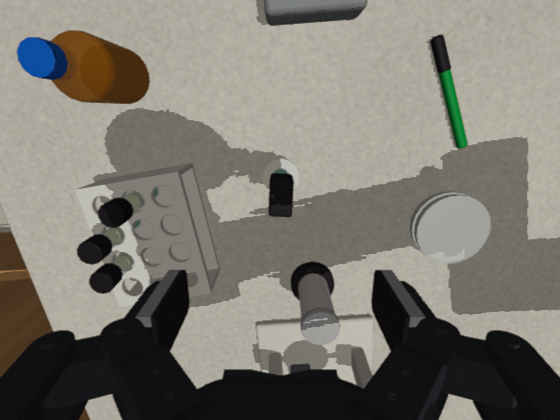

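```bash
python3 - <<'E'
from h import *
c=load('w4')
im=c['image'][150:230,245:325,::-1]; g=cv2.convertScaleAbs(im,alpha=2.0,beta=20)
cv2.imwrite('pics/w4z.png',cv2.resize(g,None,fx=7,fy=7,interpolation=cv2.INTER_NEAREST))
d=c['depth'][150:230,245:325]
P=np.array([bydepth(c,u,v) for v in range(150,230) for u in range(245,325)])
m=(P[:,2]>114)&(P[:,2]<126); Q=P[m]; print(m.sum(),Q.mean(0),Q.min(0),Q.max(0))
r=cv2.minAreaRect(Q[:,:2].astype(np.float32)); print(r)
dark=(c['image'].max(2)<60)[150:230,245:325]; v,u=np.nonzero(dark)
Q=np.array([onplane(c,a+245,b+150,120)[:2] for a,b in zip(u,v)]); print('dark on plane120',cv2.minAreaRect(Q.astype(np.float32)))
E
```

```text
935 [583.16932542 -99.01254086 119.2235615 ] [ 570.07785558 -117.07085571  114.80712357] [596.25779994 -79.83237774 121.48790917]
((583.301513671875, -98.09065246582031), (35.909698486328125, 22.043569564819336), 79.92855072021484)
dark on plane120 ((582.4654541015625, -101.00067138671875), (39.68307113647461, 20.649677276611328), 81.97941589355469)
```

View pics/w4z.png

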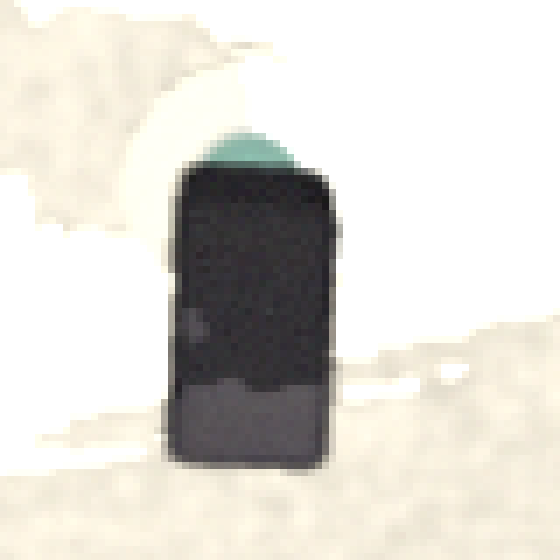

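Call:
servo_tool([
  {"tx": 0, "ty": -0.02, "tz": -0.5, "twist": -0.1},
  {"tx": 0, "ty": -0.04, "tz": -1.2, "twist": -0.15},
  {"tx": 0, "ty": -0.04, "tz": -1.9, "twist": -0.15},
  {"tx": 0, "ty": -0.04, "tz": -2.2, "twist": -0.15},
  {"tx": 0, "ty": -0.04, "tz": -2.2, "twist": -0.15},
  {"tx": 0, "ty": -0.04, "tz": -2.2, "twist": -0.15},
], jaw=55)

```text
clock: 3.1
tcp_pos: [583.7, -98.3, 142.2]
orientation: [-0.461, 0.536, 0.461, 0.536]
ft_force: [-0.4, -0.7, -0.4]
opening: 54.5
```

```bash
python3 - <<'E'
from h import *
c=shot('wrist','w5');s=status.sense(); print(s['clock'],s['tcp_pos'],s['opening'],np.abs(s['qd']).max())
P=np.array([bydepth(c,u,v) for v in range(120,330) for u in range(220,340)])
m=(P[:,2]>114)&(P[:,2]<126)&(abs(P[:,0]-583)<25)&(abs(P[:,1]+98)<30); Q=P[m]; print(m.sum(),Q.mean(0),cv2.minAreaRect(Q[:,:2].astype(np.float32)))
E
```

```text
3.15 [584.14377912 -98.5919326  142.88562741] 54.654227525384435 0.009958255995142402
2207 [583.03464889 -99.87349982 119.18058037] ((583.26220703125, -98.32984924316406), (35.976234436035156, 21.98290252685547), 79.59742736816406)
```

View pics/w5.png

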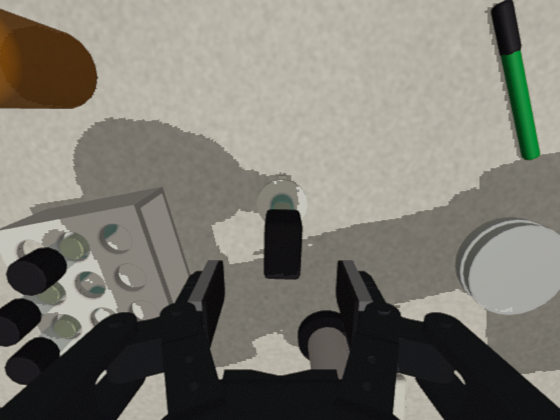

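Call:
servo_tool([
  {"tx": 0, "ty": 0.02, "tz": -0.4, "twist": -0.1},
  {"tx": 0, "ty": 0.02, "tz": -0.9, "twist": -0.15},
  {"tx": 0, "ty": 0.02, "tz": -1.1, "twist": -0.15},
  {"tx": 0, "ty": 0.02, "tz": -1.1, "twist": -0.15},
])

```text
clock: 3.55
tcp_pos: [582.8, -98.1, 86.0]
orientation: [-0.455, 0.542, 0.455, 0.541]
ft_force: [-0.2, -0.3, 0.2]
opening: 55.5
```

Call:
servo_tool([
  {"tx": 0, "ty": 0, "tz": 0, "twist": 0},
  {"tx": 0, "ty": 0, "tz": 0, "twist": 0},
  {"tx": 0, "ty": 0, "tz": 0, "twist": 0},
  {"tx": 0, "ty": 0, "tz": 0, "twist": 0},
  {"tx": 0, "ty": 0, "tz": 0, "twist": 0},
  {"tx": 0, "ty": 0, "tz": 0, "twist": 0},
], jaw=10)

```text
clock: 4.15
tcp_pos: [583.9, -98.4, 87.9]
orientation: [-0.456, 0.541, 0.454, 0.542]
ft_force: [-1.4, 1.0, 6.3]
opening: 21.2
```

Call:
servo_tool([
  {"tx": 0, "ty": 0, "tz": 0.3, "twist": 0},
  {"tx": 0, "ty": 0, "tz": 1.0, "twist": 0.3},
  {"tx": 0, "ty": 0, "tz": 1.8, "twist": 1.0},
  {"tx": 0, "ty": 0, "tz": 2.5, "twist": 2.0},
  {"tx": 0, "ty": 0, "tz": 3.0, "twist": 3.0},
  {"tx": 0, "ty": 0.1, "tz": 3.2, "twist": 4.0},
  {"tx": 0, "ty": 0.3, "tz": 3.2, "twist": 5.0},
  {"tx": 0, "ty": 0.7, "tz": 3.2, "twist": 6.0},
  {"tx": -0.1, "ty": 1.3, "tz": 3.2, "twist": 7.0},
  {"tx": -0.1, "ty": 2.0, "tz": 3.2, "twist": 8.0},
])

```text
clock: 5.15
tcp_pos: [577.7, 2.1, 246.4]
orientation: [0.673, -0.217, -0.673, -0.217]
ft_force: [1.1, 0.5, -0.5]
opening: 21.7
```

Call:
servo_tool([
  {"tx": 0, "ty": 0.7, "tz": 0, "twist": 1.0},
  {"tx": -0.1, "ty": 1.4, "tz": 0, "twist": 2.0},
  {"tx": -0.1, "ty": 2.1, "tz": 0, "twist": 3.0},
  {"tx": -0.2, "ty": 2.8, "tz": 0, "twist": 3.7},
  {"tx": -0.2, "ty": 3.3, "tz": 0, "twist": 4.1},
  {"tx": -0.24, "ty": 3.6, "tz": 0, "twist": 4.1},
  {"tx": -0.24, "ty": 3.62, "tz": 0, "twist": 4.1},
  {"tx": -0.24, "ty": 3.62, "tz": 0, "twist": 4.1},
  {"tx": -0.24, "ty": 3.62, "tz": 0, "twist": 4.1},
])

```text
clock: 6.05
tcp_pos: [566.2, 181.7, 246.4]
orientation: [0.707, -0.02, -0.707, -0.02]
ft_force: [-0.6, -0.4, -0.6]
opening: 21.2
```

```bash
python3 - <<'E'
from h import *
from scipy.spatial.transform import Rotation as R
c=shot('wrist','w6');shot('top','t6');shot('side','s6')
A=[status.sense()]
for k in range(1): pass
s=A[0]; q=R.from_quat(s['orientation']).as_matrix()
print(s['clock'],s['tcp_pos'],s['joints'],s['opening'],np.abs(s['qd']).max(),'yaw',np.degrees(np.arctan2(q[1,1],q[0,1])), q[:,0],s['ft_force'])
t=load('t6')['image'][180:270,150:300,::-1]; d=load('s6')['image'][80:200,190:340,::-1]
cv2.imwrite('pics/ts6.png',np.hstack([cv2.resize(t,(400,300),interpolation=cv2.INTER_CUBIC),cv2.resize(d,(375,300),interpolation=cv2.INTER_CUBIC)]))
E
```

```text
6.2 [566.29228593 181.77623808 246.45098978] [ 5.73292766e-01  3.42012235e-01  2.66567228e-01  1.21600067e-04
 -1.49520379e+00  9.41160787e-01] 21.369308629382456 0.002837701232174812 yaw -93.2276775628018 [ 1.89712444e-04 -2.18451420e-05 -9.99999982e-01] [-0.49060537 -0.16374845 -1.94149156]
```

View pics/w6.png

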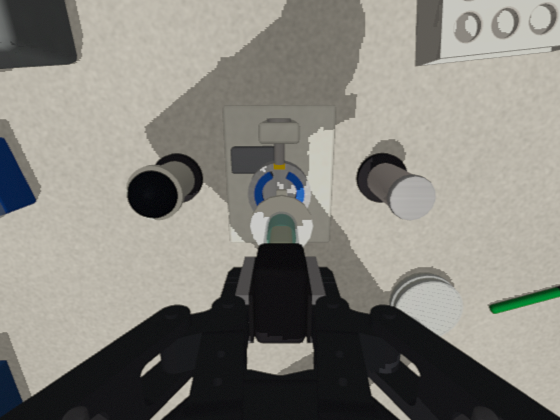

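View pics/ts6.png

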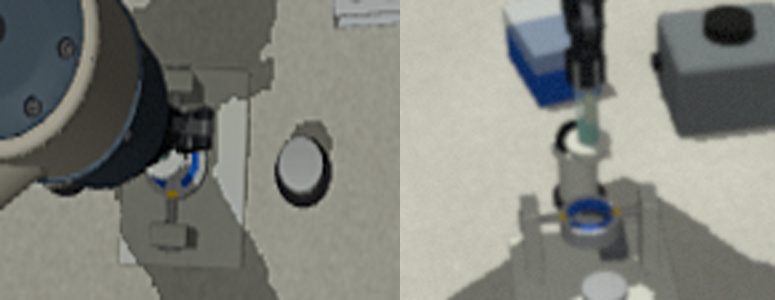

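```bash
python3 - <<'E'
from h import *
c=load('w6')
P=np.array([[*bydepth(c,u,v),u,v] for v in range(120,270) for u in range(220,350) if c['depth'][v,u]>0])
Z=P[:,2]; h,e=np.histogram(Z,bins=np.arange(60,260,4)); print([(int(a),int(b)) for a,b in zip(e,h) if b>15])
im=c['image'].astype(int)
def fit(Q,r=None):
    from scipy.optimize import least_squares
    f=lambda p: np.hypot(Q[:,0]-p[0],Q[:,1]-p[1])-p[2]
    return least_squares(f,[*Q[:,:2].mean(0),22],loss='soft_l1',f_scale=0.5).x
col=P[(Z>172)&(Z<190)]; print('collar',len(col),col.mean(0),col.min(0),col.max(0))
hull=cv2.convexHull(col[:,:2].astype(np.float32))[:,0]; print(fit(hull), cv2.minEnclosingCircle(hull))
roi=c['image'][130:230,230:330]; hsv=cv2.cvtColor(np.ascontiguousarray(roi),cv2.COLOR_RGB2HSV)
m=cv2.inRange(hsv,(105,120,40),(130,255,255)); v,u=np.nonzero(m)
B=np.array([onplane(c,a+230,b+130,86) for a,b in zip(u,v)]); print('blue',len(B),B.min(0),B.max(0))
hull=cv2.convexHull(B[:,:2].astype(np.float32))[:,0]; hull=hull[hull[:,0]>567];print(np.round(hull,1).tolist()); print(fit(hull))
m=cv2.inRange(hsv,(20,120,60),(35,255,255)); v,u=np.nonzero(m); print('yel',len(u),onplane(c,u.mean()+230,v.mean()+130,86), u.mean()+230,v.mean()+130)
b=c['image'][110:280,200:360,::-1]; cv2.imwrite('pics/w6z.png',cv2.resize(b,None,fx=4,fy=3.5,interpolation=cv2.INTER_CUBIC))
E
```

```text
[(64, 16), (68, 584), (72, 29), (76, 35), (80, 44), (84, 1296), (88, 174), (92, 35), (100, 119), (104, 753), (160, 43), (164, 21), (176, 1163), (180, 463), (184, 59), (188, 55), (192, 58), (196, 66), (200, 69), (204, 73), (208, 72), (212, 89), (216, 81), (220, 79), (224, 80), (228, 67), (232, 24), (248, 64), (252, 303)]
collar 1723 [574.71506072 181.39529665 179.98548462 280.87289611 216.32385374] [551.8979318  160.08401044 175.18452975 250.         195.        ] [589.69017547 203.57937262 189.97446736 312.         245.        ]
[567.86706439 181.81195069  21.76285779] ((567.9624633789062, 181.69871520996094), 21.965824127197266)
blue 483 [557.4439183  159.68956973  86.        ] [588.9141577  207.56845665  86.        ]
[[588.9000244140625, 192.8000030517578], [588.0, 194.8000030517578], [585.2999877929688, 198.89999389648438], [584.4000244140625, 199.89999389648438], [582.5999755859375, 202.0], [580.5999755859375, 203.10000610351562], [576.7999877929688, 205.39999389648438], [573.7999877929688, 206.60000610351562], [572.7999877929688, 206.6999969482422], [568.2000122070312, 159.8000030517578], [569.2000122070312, 159.6999969482422], [570.2000122070312, 159.6999969482422], [574.2999877929688, 160.5], [578.4000244140625, 162.3000030517578], [582.5, 165.10000610351562], [583.5, 166.0], [586.5999755859375, 169.8000030517578], [587.7000122070312, 171.60000610351562]]
[566.98595312 183.49734338  23.96959212]
yel 60 [593.48316984 181.72349256  86.        ] 279.2166666666667 166.65
```

View pics/w6z.png

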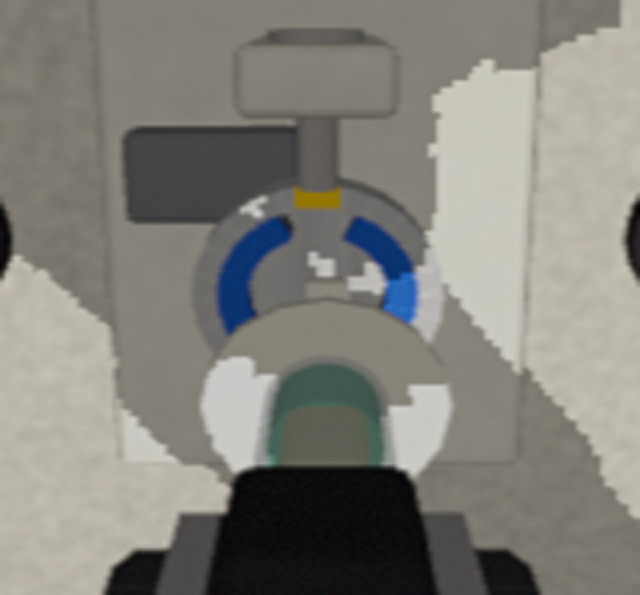

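Call:
servo_tool([
  {"tx": -0.03, "ty": 0.03, "tz": -0.3, "twist": 0.05},
  {"tx": -0.03, "ty": 0.035, "tz": -0.8, "twist": 0.05},
  {"tx": -0.03, "ty": 0.035, "tz": -1.2, "twist": 0.05},
  {"tx": -0.03, "ty": 0.035, "tz": -1.3, "twist": 0.05},
  {"tx": -0.03, "ty": 0.035, "tz": -1.3, "twist": 0.05},
  {"tx": -0.03, "ty": 0.035, "tz": -1.3, "twist": 0.05},
])

```text
clock: 6.8
tcp_pos: [565.4, 184.4, 182.7]
orientation: [0.708, -0.017, -0.706, -0.017]
ft_force: [-0.1, -0.5, -1.3]
opening: 21.0
```

```bash
python3 - <<'E'
from h import *
c=shot('wrist','w7');s=status.sense();print(s['clock'],s['tcp_pos'],s['ft_force'])
shot('side','s7')
b=c['image'][150:300,200:360,::-1]; d=load('s7')['image'][100:200,210:320,::-1]
cv2.imwrite('pics/w7z.png',np.hstack([cv2.resize(b,(400,400),interpolation=cv2.INTER_CUBIC),cv2.resize(d,(400,400),interpolation=cv2.INTER_CUBIC)]))
P=np.array([[*bydepth(c,u,v),u,v] for v in range(150,290) for u in range(200,360) if c['depth'][v,u]>0])
Z=P[:,2]; h,e=np.histogram(Z,bins=np.arange(60,190,3)); print([(int(a),int(b)) for a,b in zip(e,h) if b>15])
from scipy.optimize import least_squares
def fit(Q):
    f=lambda p: np.hypot(Q[:,0]-p[0],Q[:,1]-p[1])-p[2]
    return least_squares(f,[*Q[:,:2].mean(0),22],loss='soft_l1',f_scale=0.5).x
col=P[(Z>111)&(Z<121)]; hull=cv2.convexHull(col[:,:2].astype(np.float32))[:,0]; print('collar',len(col),np.median(col[:,2]),cv2.minEnclosingCircle(hull))
# cup outer rim by depth at 84..89
rim=P[(Z>83)&(Z<89.5)]; hull=cv2.convexHull(rim[:,:2].astype(np.float32))[:,0]; print('rim',len(rim),hull.min(0),hull.max(0)); hh=hull[hull[:,0]>574]; print(fit(hh),len(hh))
w=load('w3'); P=np.array([bydepth(w,u,v) for v in range(100,190) for u in range(215,310) if w['depth'][v,u]>0]); rim=P[(P[:,2]>83)&(P[:,2]<89.5)&(np.hypot(P[:,0]-566,P[:,1]-183)<34)]
hull=cv2.convexHull(rim[:,:2].astype(np.float32))[:,0]; print('rim w3',fit(hull),hull.min(0),hull.max(0))
E
```

```text
6.85 [565.45807438 184.53444666 182.82600847] [ 0.81853798  0.44640731 -1.40868416]
[(66, 36), (69, 150), (72, 33), (75, 46), (78, 41), (81, 56), (84, 1616), (87, 309), (90, 38), (99, 61), (102, 44), (111, 40), (114, 1498), (117, 97), (120, 42), (123, 44), (126, 44), (129, 47), (132, 46), (135, 53), (138, 49), (141, 51), (144, 59), (147, 57), (150, 64), (153, 61), (156, 65), (159, 66), (162, 55), (165, 47), (168, 27), (186, 119)]
collar 1651 115.8785436206363 ((567.081787109375, 184.64755249023438), 21.996719360351562)
rim 1901 [543.5925  152.64658] [615.75415 214.85603]
[587.01343386 183.20819584  28.63718117] 14
rim w3 [566.50146457 183.57917951  31.1234639 ] [532.1196  152.51105] [599.89435 214.82759]
```

View pics/w7z.png

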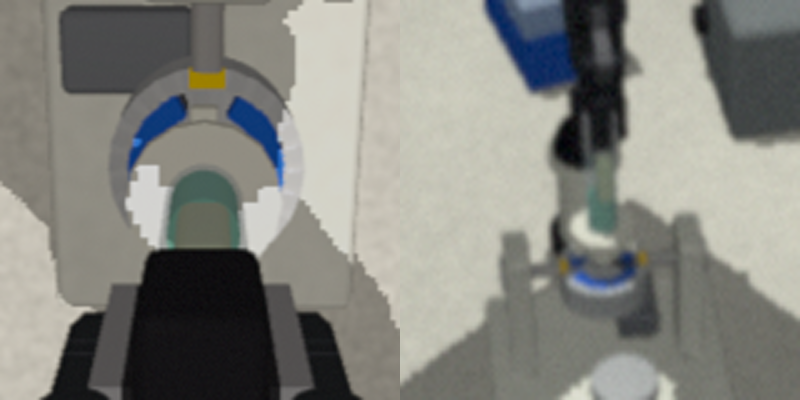

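Call:
servo_tool([
  {"tx": -0.01, "ty": -0.018, "tz": -0.04, "twist": 0},
  {"tx": -0.01, "ty": -0.018, "tz": -0.1, "twist": 0},
  {"tx": -0.01, "ty": -0.018, "tz": -0.16, "twist": 0},
  {"tx": -0.01, "ty": -0.018, "tz": -0.22, "twist": 0},
  {"tx": -0.01, "ty": -0.018, "tz": -0.26, "twist": 0},
  {"tx": -0.01, "ty": -0.018, "tz": -0.26, "twist": 0},
])

```text
clock: 7.5
tcp_pos: [563.9, 183.5, 167.8]
orientation: [-0.707, 0.017, 0.707, 0.017]
ft_force: [-0.2, -0.7, -0.5]
opening: 21.3
```

Call:
servo_tool([
  {"tx": 0, "ty": 0, "tz": -0.05, "twist": 0},
  {"tx": 0, "ty": 0, "tz": -0.1, "twist": 0},
  {"tx": 0, "ty": 0, "tz": -0.15, "twist": 0},
  {"tx": 0, "ty": 0, "tz": -0.2, "twist": 0},
  {"tx": 0, "ty": 0, "tz": -0.22, "twist": 0},
  {"tx": 0, "ty": 0, "tz": -0.22, "twist": 0},
])

```text
clock: 8.1
tcp_pos: [564.2, 183.4, 157.9]
orientation: [0.707, -0.017, -0.707, -0.017]
ft_force: [-2.0, 0.3, 3.4]
opening: 21.4
```

Call:
servo_tool([
  {"tx": 0, "ty": 0, "tz": -0.02, "twist": 0},
  {"tx": 0, "ty": 0, "tz": -0.04, "twist": 0},
  {"tx": 0, "ty": 0, "tz": -0.04, "twist": 0},
  {"tx": 0, "ty": 0, "tz": -0.04, "twist": 0},
])

```text
clock: 8.5
tcp_pos: [564.4, 183.4, 157.8]
orientation: [0.708, -0.017, -0.706, -0.017]
ft_force: [-5.6, -0.2, 12.4]
opening: 21.3
```

```bash
python3 - <<'E'
from h import *
c=shot('wrist','w8');s=status.sense();print(s['clock'],s['tcp_pos'],s['ft_force'],s['moment'])
shot('side','s8')
b=c['image'][150:300,200:360,::-1]; d=load('s8')['image'][100:200,210:320,::-1]
cv2.imwrite('pics/w8z.png',np.hstack([cv2.resize(b,(400,400),interpolation=cv2.INTER_CUBIC),cv2.resize(d,(400,400),interpolation=cv2.INTER_CUBIC)]))
P=np.array([[*bydepth(c,u,v),u,v] for v in range(150,290) for u in range(200,360) if c['depth'][v,u]>0])
Z=P[:,2]; h,e=np.histogram(Z,bins=np.arange(78,110,1)); print([(int(a),int(b)) for a,b in zip(e,h) if b>15])
E
```

```text
8.55 [564.43178455 183.39436852 157.85677944] [-5.14094371 -0.63173429 12.37459925] [-0.29713416  2.18795126 -0.02142194]
[(78, 25), (81, 22), (82, 17), (83, 19), (84, 324), (85, 1130), (86, 650), (87, 145), (88, 137), (89, 227), (90, 681), (91, 704), (92, 123), (94, 16), (100, 18), (102, 35), (103, 51), (104, 102), (105, 122), (106, 35), (107, 21)]
```

View pics/w8z.png

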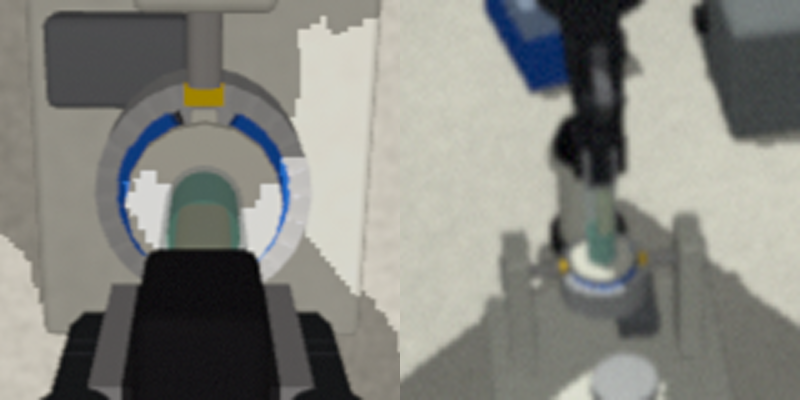

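Call:
servo_tool([
  {"tx": -0.02, "ty": 0, "tz": 0.01, "twist": 0},
  {"tx": -0.02, "ty": 0, "tz": 0.01, "twist": -0.6},
  {"tx": -0.02, "ty": 0, "tz": 0.01, "twist": -1.2},
  {"tx": -0.02, "ty": 0, "tz": 0.01, "twist": -1.8},
  {"tx": -0.02, "ty": 0, "tz": 0.01, "twist": -2.4},
  {"tx": -0.02, "ty": 0, "tz": 0.01, "twist": -3.0},
  {"tx": -0.02, "ty": 0, "tz": 0.01, "twist": -3.6},
  {"tx": -0.02, "ty": 0, "tz": 0.01, "twist": -4.2},
  {"tx": -0.02, "ty": 0, "tz": 0.01, "twist": -4.8},
  {"tx": -0.02, "ty": 0, "tz": 0.01, "twist": -5.2},
])

```text
clock: 9.6
tcp_pos: [564.8, 184.0, 157.9]
orientation: [0.656, -0.267, -0.653, -0.269]
ft_force: [-0.3, 0.3, 6.1]
opening: 20.8
```

```bash
python3 - <<'E'
from h import *
s=status.sense();print(s['clock'],s['tcp_pos'],s['ft_force'],s['moment'],s['joints'],np.degrees(s['joints'][0]+s['joints'][5])-180)
E
```

```text
9.6 [564.83018733 183.97456502 157.88556291] [-0.25755087  0.34997498  6.06968044] [ 0.01547651 -0.10823116  0.05460991] [ 0.57881423  0.36824371  0.07916246  0.00165318 -1.27678948  0.2151229 ] -134.51075324334494
```

Call:
servo_tool([
  {"tx": 0, "ty": 0, "tz": 0, "twist": -0.4},
  {"tx": 0, "ty": 0, "tz": 0, "twist": -0.8},
  {"tx": 0, "ty": 0, "tz": 0, "twist": -1.2},
  {"tx": 0, "ty": 0, "tz": 0, "twist": -1.5},
  {"tx": 0, "ty": 0, "tz": 0, "twist": -1.8},
  {"tx": 0, "ty": 0, "tz": 0, "twist": -2.0},
  {"tx": 0, "ty": 0, "tz": 0, "twist": -2.0},
  {"tx": 0, "ty": 0, "tz": 0, "twist": -2.0},
])

```text
clock: 10.4
tcp_pos: [564.9, 184.1, 157.9]
orientation: [0.613, -0.354, -0.61, -0.357]
ft_force: [-0.2, 0.3, 6.5]
opening: 21.0
```

```bash
python3 - <<'E'
from h import *
s=status.sense();print(s['clock'],s['tcp_pos'],s['ft_force'],s['moment'],np.degrees(s['joints'][0]+s['joints'][5])-180)
E
```

```text
10.4 [564.92707732 184.13923436 157.86641301] [-0.16860728  0.33039984  6.49514605] [ 0.15754795 -0.23220252 -0.03573692] -150.33905579473145
```

Call:
servo_tool([
  {"tx": 0, "ty": 0, "tz": 0, "twist": -0.2},
  {"tx": 0, "ty": 0, "tz": 0, "twist": -0.4},
  {"tx": 0, "ty": 0, "tz": 0, "twist": -0.4},
  {"tx": 0, "ty": 0, "tz": 0, "twist": -0.4},
])

```text
clock: 10.8
tcp_pos: [565.2, 184.2, 157.9]
orientation: [0.603, -0.37, -0.6, -0.373]
ft_force: [1.9, 1.1, 5.4]
opening: 21.3
```

```bash
python3 - <<'E'
from h import *
s=status.sense();print(s['clock'],s['tcp_pos'],s['ft_force'],s['moment'],np.degrees(s['joints'][0]+s['joints'][5])-180)
c=shot('wrist','w9'); b=c['image'][100:340,150:410,::-1]; cv2.imwrite('pics/w9z.png',cv2.resize(b,(650,600),interpolation=cv2.INTER_CUBIC))
E
```

```text
10.8 [565.18618326 184.17049691 157.88738046] [1.92873226 1.08254444 5.3645545 ] [ 0.13487143 -0.6213402   0.31078198] -153.49954329534728
```

View pics/w9z.png

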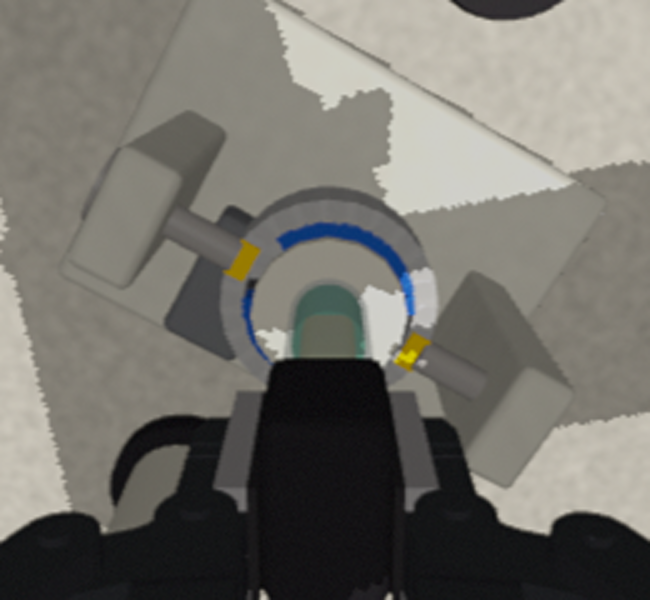

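Call:
servo_tool([
  {"tx": 0, "ty": 0, "tz": 0, "twist": -0.2},
  {"tx": 0, "ty": 0, "tz": 0, "twist": -0.3},
  {"tx": 0, "ty": 0, "tz": 0, "twist": -0.3},
])

```text
clock: 11.15
tcp_pos: [565.3, 184.1, 157.9]
orientation: [0.595, -0.383, -0.592, -0.385]
ft_force: [1.8, 0.2, 5.7]
opening: 21.3
```

```bash
python3 - <<'E'
from h import *
s=status.sense();print(s['clock'],s['tcp_pos'],s['ft_force'],s['moment'],np.degrees(s['joints'][0]+s['joints'][5])-180)
E
```

```text
11.15 [565.25602816 184.10973038 157.90213294] [1.8387353  0.22764616 5.6648956 ] [ 0.01748673 -0.66758782  1.10180877] -155.83275420504845
```

Call:
servo_tool([
  {"tx": 0, "ty": 0, "tz": 0.0, "twist": 0.25},
  {"tx": 0, "ty": 0, "tz": 0.0, "twist": 0.25},
])

```text
clock: 11.35
tcp_pos: [565.2, 184.2, 157.9]
orientation: [0.602, -0.372, -0.599, -0.375]
ft_force: [1.6, 0.4, 5.1]
opening: 21.4
```

Call:
servo_tool([
  {"tx": 0, "ty": 0, "tz": 0, "twist": 0},
  {"tx": 0, "ty": 0, "tz": 0, "twist": 0},
  {"tx": 0, "ty": 0, "tz": 0, "twist": 0},
  {"tx": 0, "ty": 0, "tz": 0, "twist": 0},
], jaw=60)

```text
clock: 11.75
tcp_pos: [562.9, 183.5, 155.4]
orientation: [-0.6, 0.375, 0.6, 0.374]
ft_force: [0.7, -0.5, 0.6]
opening: 60.4
```

Call:
servo_tool([
  {"tx": 0, "ty": 0, "tz": 0.3, "twist": 0},
  {"tx": 0, "ty": 0, "tz": 1.0, "twist": 0},
  {"tx": 0, "ty": 0, "tz": 1.7, "twist": 0},
  {"tx": 0, "ty": 0, "tz": 2.0, "twist": 0},
  {"tx": 0, "ty": 0, "tz": 2.0, "twist": 0},
])

```text
clock: 12.25
tcp_pos: [564.3, 183.9, 258.7]
orientation: [0.601, -0.373, -0.599, -0.376]
ft_force: [-0.2, -0.4, 0.1]
opening: 60.1
```

```bash
python3 - <<'E'
from h import *
c=shot('wrist','w10');s=status.sense();print(s['clock'],s['tcp_pos'],s['ft_force'],s['joints'],s['opening'])
E
```

```text
12.3 [563.47791495 183.80400687 256.6291775 ] [ 0.24918507 -1.39707968 -0.67437112] [ 5.78753715e-01  3.35093726e-01  2.82212408e-01 -1.62814286e-04
 -1.51577353e+00 -1.23964015e-01] 60.05758523182907
```

View pics/w10.png

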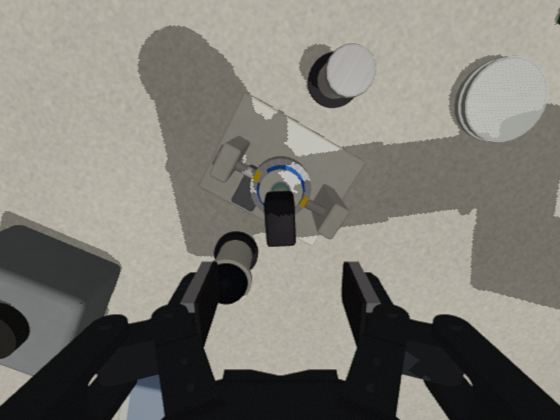

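```bash
cat > cap.py <<'E'
from h import *
def cap(c,z,xy,roi):
    u0,u1,v0,v1=roi
    P=np.array([bydepth(c,u,v) for v in range(v0,v1) for u in range(u0,u1) if c['depth'][v,u]>0])
    Q=P[(abs(P[:,2]-z)<6)&(np.hypot(P[:,0]-xy[0],P[:,1]-xy[1])<35)]
    print('cap',len(Q),Q.mean(0),cv2.minAreaRect(Q[:,:2].astype(np.float32)))
E
python3 - <<'E'
from cap import *
cap(load('w10'),190,(565,184),(230,330,160,260))
E
```

```text
cap 1450 [566.88615042 182.85973208 189.23697836] ((566.2696533203125, 184.1033172607422), (21.966236114501953, 36.13999557495117), 29.206071853637695)
```

Call:
servo_tool([
  {"tx": 0, "ty": -0.4, "tz": 0, "twist": 0},
  {"tx": -0.1, "ty": -1.3, "tz": 0, "twist": -0.5},
  {"tx": -0.2, "ty": -2.2, "tz": 0, "twist": -1.0},
  {"tx": -0.2, "ty": -3.1, "tz": 0, "twist": -1.5},
  {"tx": -0.3, "ty": -4.0, "tz": 0, "twist": -2.0},
  {"tx": -0.4, "ty": -4.9, "tz": 0, "twist": -2.5},
  {"tx": -0.5, "ty": -5.8, "tz": 0, "twist": -3.0},
  {"tx": -0.6, "ty": -6.7, "tz": 0, "twist": -3.4},
  {"tx": -0.7, "ty": -7.6, "tz": 0, "twist": -3.5},
  {"tx": -0.7, "ty": -8.5, "tz": 0, "twist": -3.5},
])

```text
clock: 13.3
tcp_pos: [526.4, -243.6, 254.8]
orientation: [-0.491, 0.509, 0.492, 0.508]
ft_force: [2.1, 0.7, 1.2]
opening: 60.0
```

Call:
servo_tool([
  {"tx": -0.1, "ty": -0.7, "tz": 0, "twist": 0},
  {"tx": -0.1, "ty": -1.1, "tz": 0, "twist": 0},
  {"tx": -0.1, "ty": -1.2, "tz": 0, "twist": 0},
  {"tx": -0.1, "ty": -1.2, "tz": 0, "twist": 0},
], jaw=70)

```text
clock: 13.7
tcp_pos: [522.3, -302.0, 254.4]
orientation: [-0.49, 0.509, 0.492, 0.508]
ft_force: [0.2, 0.5, 1.0]
opening: 70.2
```

```bash
python3 - <<'E'
from h import *
c=shot('wrist','w11');c=shot('wrist','w11');s=status.sense();print(s['clock'],s['tcp_pos'],s['joints'],s['opening'],np.degrees(s['joints'][0]+s['joints'][5])+180)
E
```

```text
13.8 [ 522.88137162 -300.80600074  255.21729842] [-2.63435081e-01  3.59496891e-01  3.13968150e-01 -3.56735639e-04
 -1.52635595e+00  2.30006901e-01] 69.91408681309956 178.08470639431889
```

View pics/w11.png

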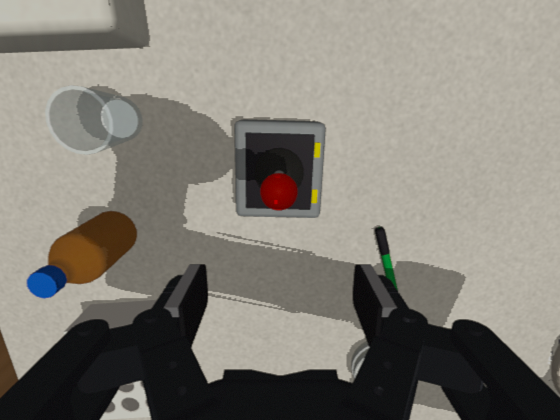

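```bash
python3 - <<'E'
from h import *
c=load('w11'); im=np.ascontiguousarray(c['image']); hsv=cv2.cvtColor(im,cv2.COLOR_RGB2HSV)
m=(cv2.inRange(hsv,(0,150,60),(8,255,255))|cv2.inRange(hsv,(172,150,60),(180,255,255))); m[:,:230]=0; m[:,330:]=0
v,u=np.nonzero(m); (a,b),r=cv2.minEnclosingCircle(np.c_[u,v].astype(np.float32)); print('red',len(u),a,b,r,'knob on 135',onplane(c,a,b,135))
t=load('top0'); h2=cv2.cvtColor(np.ascontiguousarray(t['image']),cv2.COLOR_RGB2HSV); mm=cv2.inRange(h2,(0,150,60),(8,255,255)); mm[:200]=0;mm[280:]=0;mm[:,:380]=0;mm[:,430:]=0
v,u=np.nonzero(mm); (a,b),r=cv2.minEnclosingCircle(np.c_[u,v].astype(np.float32));print('top knob',len(u),a,b,r,onplane(t,a,b,135))
s=load('side0'); h2=cv2.cvtColor(np.ascontiguousarray(s['image']),cv2.COLOR_RGB2HSV); mm=cv2.inRange(h2,(0,150,60),(8,255,255)); mm[:310]=0;mm[350:]=0;mm[:,:270]=0;mm[:,310:]=0
v,u=np.nonzero(mm); (a,b),r=cv2.minEnclosingCircle(np.c_[u,v].astype(np.float32));print('side knob',len(u),a,b,r,onplane(s,a,b,135))
P=np.array([bydepth(c,u,v) for v in range(105,230) for u in range(220,340) if c['depth'][v,u]>0]); Q=P[(P[:,2]>41)&(P[:,2]<51)]; print('console top',len(Q),np.median(Q[:,2]),cv2.minAreaRect(Q[:,:2].astype(np.float32)))
y=cv2.inRange(hsv,(20,120,80),(35,255,255));y[:,:300]=0;y[:,330:]=0;y[:130]=0;y[210:]=0
n,l,st,ce=cv2.connectedComponentsWithStats(y)
for i in range(1,n):
    if st[i,4]>20: print('yel',onplane(c,*ce[i],46),st[i,4])
E
```

```text
red 1101 278.5897521972656 191.35694885253906 18.890518188476562 knob on 135 [ 523.86498838 -312.57006616  135.        ]
top knob 125 410.0434875488281 240.02174377441406 6.359111785888672 [ 523.06111996 -315.78028716  135.        ]
side knob 227 288.5873718261719 331.7232971191406 9.099026679992676 [ 522.48371882 -312.13138124  135.        ]
console top 6048 46.52944658852644 ((524.2676391601562, -312.7261657714844), (109.3765869140625, 99.18112182617188), 86.5472640991211)
yel [ 481.52561017 -336.03898409   46.        ] 95
yel [ 484.75598759 -283.85333873   46.        ] 84
```

Call:
servo_tool([
  {"tx": 0.02, "ty": -0.15, "tz": -0.4, "twist": -0.1},
  {"tx": 0.02, "ty": -0.23, "tz": -1.1, "twist": -0.2},
  {"tx": 0.02, "ty": -0.23, "tz": -1.8, "twist": -0.2},
  {"tx": 0.02, "ty": -0.23, "tz": -2.4, "twist": -0.2},
  {"tx": 0.02, "ty": -0.23, "tz": -2.7, "twist": -0.2},
  {"tx": 0.02, "ty": -0.23, "tz": -2.78, "twist": -0.2},
  {"tx": 0.02, "ty": -0.23, "tz": -2.78, "twist": -0.2},
  {"tx": 0.02, "ty": -0.23, "tz": -2.78, "twist": -0.2},
])

```text
clock: 14.6
tcp_pos: [525.0, -312.9, 118.3]
orientation: [-0.485, 0.515, 0.484, 0.515]
ft_force: [0.0, 0.1, -0.9]
opening: 70.1
```

```bash
python3 - <<'E'
from h import *
c=shot('wrist','w12');s=status.sense();print(s['clock'],s['tcp_pos'],s['ft_force'],np.degrees(s['joints'][0]+s['joints'][5])+180)
E
```

```text
14.65 [ 525.03304082 -312.95396973  118.36528997] [0.74134296 0.53834424 0.50267709] 176.49444744499053
```

View pics/w12.png

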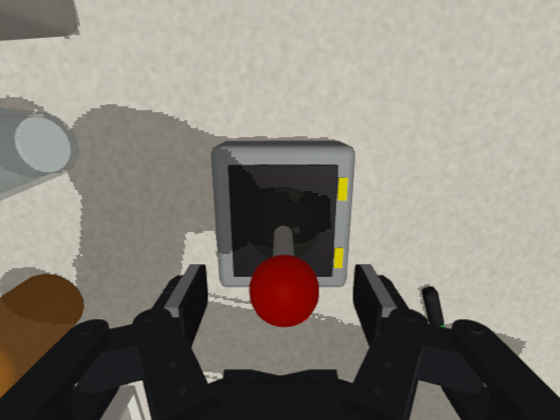

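Call:
servo_tool([
  {"tx": 0, "ty": 0, "tz": -0.04, "twist": 0},
  {"tx": 0, "ty": 0, "tz": -0.04, "twist": 0},
  {"tx": 0, "ty": 0, "tz": -0.04, "twist": 0},
  {"tx": 0, "ty": 0, "tz": -0.04, "twist": 0},
  {"tx": 0, "ty": 0, "tz": -0.04, "twist": 0},
  {"tx": 0, "ty": 0, "tz": -0.04, "twist": 0},
], jaw=20)

```text
clock: 15.25
tcp_pos: [523.4, -313.3, 115.5]
orientation: [-0.484, 0.516, 0.484, 0.515]
ft_force: [-4.0, 0.9, 6.4]
opening: 29.4
```

```bash
python3 - <<'E'
from h import *
s=status.sense();print(s['clock'],s['tcp_pos'],s['ft_force'],s['moment'],s['opening'])
E
```

```text
15.25 [ 523.35876209 -313.30285191  115.47406128] [-3.99403868  0.9359086   6.42254651] [ 0.12785406  1.6996057  -0.00263456] 29.42476427018287
```

Call:
servo_tool([
  {"tx": 0, "ty": 0, "tz": 0, "twist": 0},
  {"tx": 0, "ty": 0, "tz": -0.05, "twist": 0},
  {"tx": 0, "ty": 0, "tz": -0.1, "twist": 0},
], jaw=45)

```text
clock: 15.55
tcp_pos: [524.5, -312.9, 109.4]
orientation: [-0.484, 0.515, 0.484, 0.515]
ft_force: [0.3, 0.4, -0.6]
opening: 45.2
```

Call:
servo_tool([
  {"tx": 0, "ty": 0, "tz": 0, "twist": 0},
  {"tx": 0, "ty": 0, "tz": 0, "twist": 0},
  {"tx": 0, "ty": 0, "tz": 0, "twist": 0},
  {"tx": 0, "ty": 0, "tz": 0, "twist": 0},
  {"tx": 0, "ty": 0, "tz": 0, "twist": 0},
], jaw=20)

```text
clock: 16.05
tcp_pos: [523.4, -312.8, 109.4]
orientation: [-0.484, 0.516, 0.485, 0.515]
ft_force: [-5.2, 0.5, 0.1]
opening: 29.8
```

```bash
python3 - <<'E'
from h import *
s=status.sense();print(s['clock'],s['tcp_pos'],s['ft_force'],s['moment'],s['opening'])
shot('wrist','w13')
E
```

```text
16.05 [ 523.3947548  -312.80901945  109.39384905] [-5.21204357  0.47968851  0.06629088] [0.10985504 1.48541878 0.0503943 ] 29.80679124094622
```

View pics/w13.png

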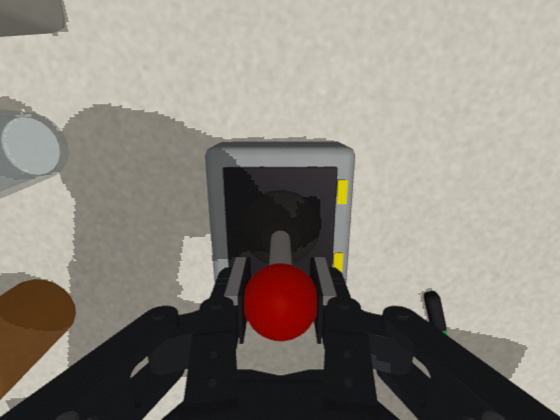

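```bash
python3 - <<'E'
from h import *
shot('top','t14')
E
```

Call:
servo_tool([
  {"tx": -0.02, "ty": 0.03, "tz": 0, "twist": 0},
  {"tx": -0.02, "ty": 0.06, "tz": 0, "twist": 0},
  {"tx": -0.02, "ty": 0.1, "tz": 0, "twist": 0},
  {"tx": -0.02, "ty": 0.13, "tz": 0, "twist": 0},
  {"tx": -0.02, "ty": 0.13, "tz": 0, "twist": 0},
  {"tx": -0.02, "ty": 0.13, "tz": 0, "twist": 0},
])

```text
clock: 16.75
tcp_pos: [523.6, -306.4, 109.3]
orientation: [-0.484, 0.515, 0.484, 0.515]
ft_force: [3.1, -3.5, -11.0]
opening: 29.6
```

```bash
cat > tilt.py <<'E'
from h import *
def seg(c):
    roi=(190,250,195,265); u0,u1,v0,v1=roi
    P=np.array([bydepth(c,u,v) for v in range(v0,v1) for u in range(u0,u1) if c['depth'][v,u]>0]); Q=P[(P[:,2]>165)&(np.hypot(P[:,0]-566,P[:,1]-184)<90)]
    if len(Q): print('cap by depth',len(Q),Q.mean(0))
E
python3 - <<'E'
from tilt import *
c=shot('top','t15'); s=status.sense();print(s['clock'],s['tcp_pos'],s['ft_force'],s['opening'])
for n in ['t14','t15']: seg(load(n))
a=load('t14')['image'][185:275,150:290,::-1];b=c['image'][185:275,150:290,::-1]
cv2.imwrite('pics/t15z.png',np.hstack([cv2.resize(x,(400,260),interpolation=cv2.INTER_CUBIC) for x in (a,b)]))
E
```

```text
16.8 [ 523.62173942 -306.4469618   109.28718905] [  3.37328085  -4.19273969 -10.1734694 ] 29.494727302243675
cap by depth 162 [564.81131882 179.16258576 187.85111841]
cap by depth 171 [565.04858693 185.95823933 186.50640462]
```

View pics/t15z.png

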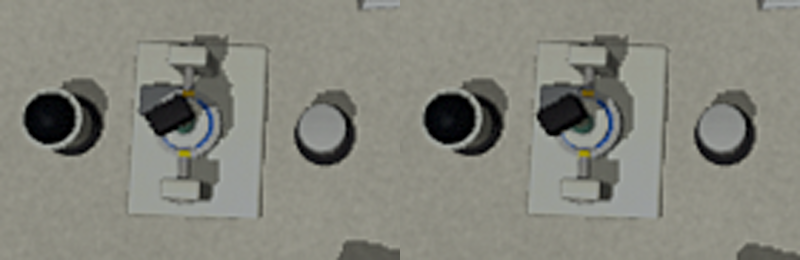

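Call:
servo_tool([
  {"tx": 0.0, "ty": 0.05, "tz": -0.01, "twist": 0},
  {"tx": 0.01, "ty": 0.11, "tz": -0.02, "twist": 0},
  {"tx": 0.01, "ty": 0.17, "tz": -0.03, "twist": 0},
  {"tx": 0.01, "ty": 0.23, "tz": -0.04, "twist": 0},
  {"tx": 0.02, "ty": 0.29, "tz": -0.05, "twist": 0},
  {"tx": 0.02, "ty": 0.35, "tz": -0.07, "twist": 0},
  {"tx": 0.02, "ty": 0.41, "tz": -0.09, "twist": 0},
  {"tx": 0.03, "ty": 0.47, "tz": -0.11, "twist": 0},
  {"tx": 0.03, "ty": 0.53, "tz": -0.13, "twist": 0},
  {"tx": 0.03, "ty": 0.53, "tz": -0.13, "twist": 0},
])

```text
clock: 17.8
tcp_pos: [525.4, -279.0, 104.6]
orientation: [-0.485, 0.514, 0.484, 0.516]
ft_force: [-0.4, -0.3, 0.2]
opening: 20.0
```

Call:
servo_tool([
  {"tx": 0.0, "ty": 0.05, "tz": -0.02, "twist": 0},
  {"tx": 0.01, "ty": 0.1, "tz": -0.05, "twist": 0},
  {"tx": 0.01, "ty": 0.15, "tz": -0.07, "twist": 0},
  {"tx": 0.01, "ty": 0.2, "tz": -0.1, "twist": 0},
  {"tx": 0.01, "ty": 0.2, "tz": -0.1, "twist": 0},
])

```text
clock: 18.3
tcp_pos: [525.0, -269.5, 97.9]
orientation: [-0.484, 0.515, 0.485, 0.515]
ft_force: [-0.3, -0.2, -0.5]
opening: 20.1
```

```bash
python3 - <<'E'
from tilt import *
c=shot('top','t16'); w=shot('wrist','w16'); s=status.sense();print(s['clock'],s['tcp_pos'],s['ft_force'],s['opening'])
seg(c)
b=c['image'][185:275,150:290,::-1]
cv2.imwrite('pics/t16z.png',np.hstack([cv2.resize(b,(400,300),interpolation=cv2.INTER_CUBIC),cv2.resize(w['image'][:,:,::-1],(400,300))]))
E
```

```text
18.4 [ 525.11403429 -269.89871076   98.1830663 ] [-0.0871367  -0.36685483 -0.13036439] 20.074198806278492
cap by depth 165 [565.31360456 180.69490053 187.33004372]
```

View pics/t16z.png

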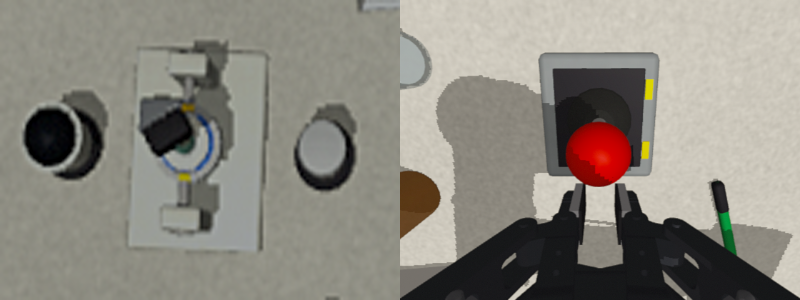

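Call:
servo_tool([
  {"tx": 0, "ty": 0, "tz": 0.5, "twist": 0},
  {"tx": 0, "ty": 0, "tz": 1.1, "twist": 0},
  {"tx": 0, "ty": 0, "tz": 1.5, "twist": 0},
  {"tx": 0, "ty": -0.3, "tz": 1.5, "twist": 0},
  {"tx": -0.03, "ty": -0.9, "tz": 1.5, "twist": 0},
  {"tx": -0.06, "ty": -1.5, "tz": 1.5, "twist": 0},
  {"tx": -0.06, "ty": -1.68, "tz": 1.5, "twist": 0},
  {"tx": -0.06, "ty": -1.68, "tz": 1.5, "twist": 0},
])

```text
clock: 19.2
tcp_pos: [521.5, -355.2, 172.1]
orientation: [-0.483, 0.516, 0.484, 0.516]
ft_force: [0.3, 0.7, -0.7]
opening: 20.5
```

Call:
servo_tool([
  {"tx": 0, "ty": 0, "tz": -0.3, "twist": 0},
  {"tx": 0, "ty": 0, "tz": -0.8, "twist": 0},
  {"tx": 0, "ty": 0, "tz": -1.2, "twist": 0},
  {"tx": 0, "ty": 0, "tz": -1.3, "twist": 0},
  {"tx": 0, "ty": 0, "tz": -1.3, "twist": 0},
])

```text
clock: 19.7
tcp_pos: [521.9, -353.2, 107.7]
orientation: [-0.484, 0.515, 0.485, 0.515]
ft_force: [-0.3, -0.1, 1.2]
opening: 20.2
```

```bash
python3 - <<'E'
from tilt import *
c=shot('top','t17'); w=shot('side','s17'); s=status.sense();print(s['clock'],s['tcp_pos'],s['ft_force'],s['opening'],np.degrees(s['joints'][0]+s['joints'][5])+180)
seg(c)
b=c['image'][185:275,150:290,::-1]
cv2.imwrite('pics/t17z.png',np.hstack([cv2.resize(b,(400,400),interpolation=cv2.INTER_CUBIC),cv2.resize(w['image'][280:400,230:350,::-1],(400,400))]))
E
```

```text
19.8 [ 522.84465678 -353.9949255   109.5453182 ] [-0.55677564 -0.49105731  0.36414092] 19.90107628451608 176.4881435283274
cap by depth 162 [564.74629947 179.29350023 187.75598161]
```

View pics/t17z.png

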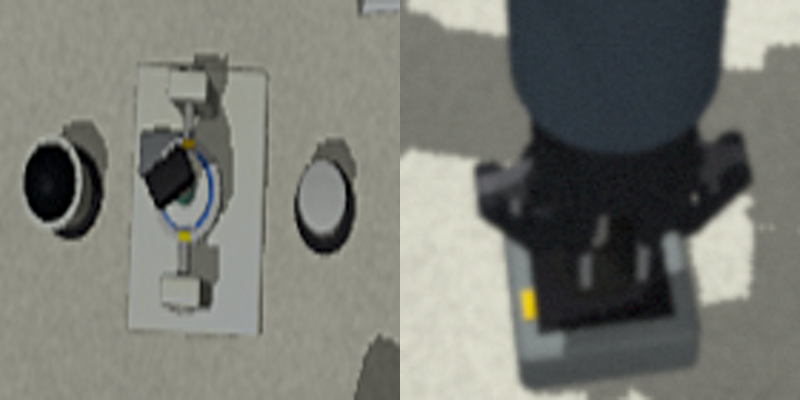

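Call:
servo_tool([
  {"tx": 0, "ty": 0.1, "tz": 0, "twist": 0},
  {"tx": 0.01, "ty": 0.2, "tz": 0, "twist": 0},
  {"tx": 0.02, "ty": 0.3, "tz": 0, "twist": 0},
  {"tx": 0.02, "ty": 0.4, "tz": 0, "twist": 0},
  {"tx": 0.03, "ty": 0.5, "tz": 0, "twist": 0},
  {"tx": 0.03, "ty": 0.6, "tz": 0, "twist": 0},
  {"tx": 0.04, "ty": 0.7, "tz": 0, "twist": 0},
  {"tx": 0.05, "ty": 0.8, "tz": 0, "twist": 0},
  {"tx": 0.05, "ty": 0.9, "tz": 0, "twist": 0},
  {"tx": 0.06, "ty": 1.0, "tz": 0, "twist": 0},
])

```text
clock: 20.8
tcp_pos: [524.1, -303.9, 107.3]
orientation: [-0.484, 0.516, 0.485, 0.515]
ft_force: [-2.2, -7.4, -3.8]
opening: 19.9
```

```bash
python3 - <<'E'
from tilt import *
c=shot('top','t18'); w=shot('side','s18'); wr=shot('wrist','w18'); s=status.sense();print(s['clock'],s['tcp_pos'],s['ft_force'],s['opening'])
seg(c)
b=c['image'][185:275,150:290,::-1]
cv2.imwrite('pics/t18z.png',np.hstack([cv2.resize(b,(400,400),interpolation=cv2.INTER_CUBIC),cv2.resize(wr['image'][:,:,::-1],(400,400))]))
E
```

```text
20.95 [ 524.10221389 -303.55183835  107.12529439] [-2.58657169 -4.20882275 -1.61558601] 20.0803225575444
cap by depth 129 [574.02834632 215.5284032  177.90682315]
```

View pics/t18z.png

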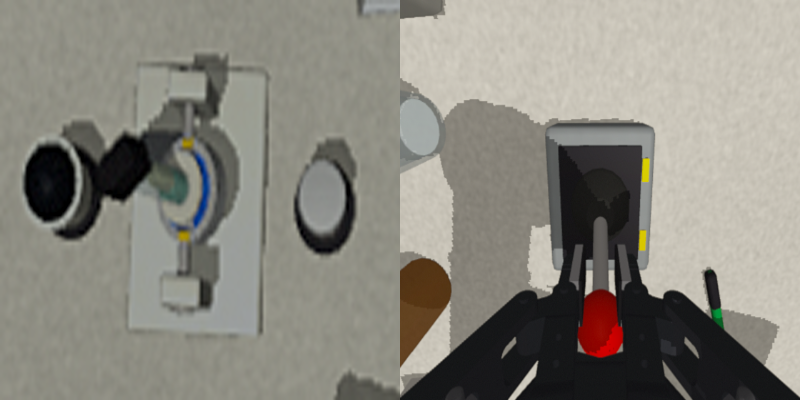

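Call:
servo_tool([
  {"tx": 0, "ty": 0.05, "tz": 0, "twist": 0},
  {"tx": 0.01, "ty": 0.1, "tz": 0, "twist": 0},
  {"tx": 0.01, "ty": 0.15, "tz": 0, "twist": 0},
  {"tx": 0.01, "ty": 0.18, "tz": 0, "twist": 0},
  {"tx": 0.01, "ty": 0.18, "tz": 0, "twist": 0},
])

```text
clock: 21.45
tcp_pos: [524.3, -295.3, 106.1]
orientation: [-0.483, 0.516, 0.485, 0.514]
ft_force: [-0.9, -9.7, -7.9]
opening: 20.3
```

```bash
python3 - <<'E'
from tilt import *
s=status.sense();print(s['clock'],s['tcp_pos'],s['ft_force'],s['opening'])
c=shot('top','t19');seg(c)
E
```

```text
21.45 [ 524.26758642 -295.31856882  106.14811398] [-0.92499586 -9.74272101 -7.87692962] 20.283828275492453
cap by depth 73 [577.54927739 221.14970627 173.53932804]
```

Call:
servo_tool([
  {"tx": 0, "ty": 0.03, "tz": 0, "twist": 0},
  {"tx": 0, "ty": 0.06, "tz": 0, "twist": 0},
  {"tx": 0, "ty": 0.06, "tz": 0, "twist": 0},
  {"tx": 0, "ty": 0.06, "tz": 0, "twist": 0},
])

```text
clock: 21.9
tcp_pos: [524.3, -293.1, 106.1]
orientation: [-0.483, 0.517, 0.485, 0.514]
ft_force: [1.0, -11.4, -9.7]
opening: 20.0
```

```bash
python3 - <<'E'
from tilt import *
s=status.sense();print(s['clock'],s['tcp_pos'],s['ft_force'],s['opening'])
c=shot('top','t20');seg(c); wr=shot('wrist','w20')
b=c['image'][185:275,150:290,::-1]
cv2.imwrite('pics/t20z.png',np.hstack([cv2.resize(b,(400,400),interpolation=cv2.INTER_CUBIC),cv2.resize(wr['image'][:,:,::-1],(400,400))]))
E
```

```text
21.9 [ 524.30877381 -293.08115958  106.06195865] [  0.99662335 -11.35502722  -9.66290767] 19.952104389445633
cap by depth 59 [578.33234824 222.40840107 172.06065946]
```

View pics/t20z.png

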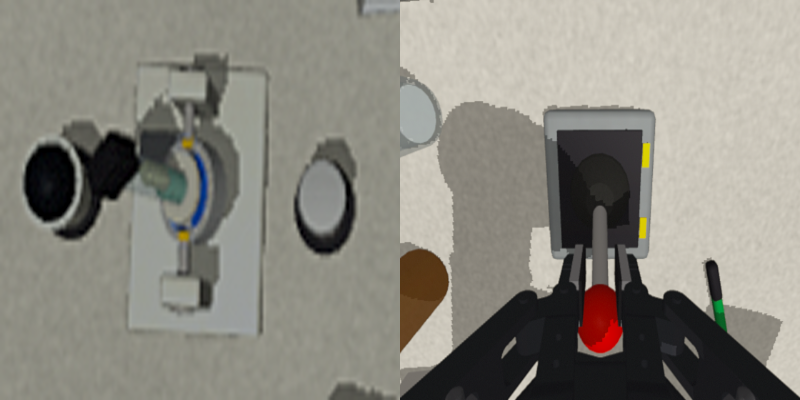

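```bash
cat > knob.py <<'E'
from h import *
from scipy.optimize import least_squares
def knob(c,roi=(250,320,250,380)):
    hsv=cv2.cvtColor(np.ascontiguousarray(c['image']),cv2.COLOR_RGB2HSV)
    m=(cv2.inRange(hsv,(0,150,40),(8,255,255))|cv2.inRange(hsv,(172,150,40),(180,255,255)))
    P=np.array([bydepth(c,u,v) for v in range(roi[2],roi[3]) for u in range(roi[0],roi[1]) if m[v,u] and c['depth'][v,u]>0])
    r=least_squares(lambda p: np.linalg.norm(P-p,axis=1)-16,P.mean(0)-[0,0,12],loss='soft_l1',f_scale=1.0)
    p=r.x; d=p-np.array([524,-312.7,50]); print('knob',len(P),p,'R',np.linalg.norm(d),'theta',np.arctan2(d[1],d[2]),'resid',np.abs(r.fun).mean())
E
python3 - <<'E'
from knob import *
knob(load('w20')); knob(load('w11'),(250,320,150,230)); knob(load('w18'))
E
```

```text
knob 3284 [ 526.7196793  -270.3883134   123.32930415] R 84.70455906039601 theta 0.5233429715166522 resid 0.5572725727644184
knob 1108 [ 524.28669933 -312.42546762  134.42218427] R 84.42311745757837 theta 0.003251887062131961 resid 1.8260582261584664
knob 3460 [ 526.14018103 -280.12180343  128.16363884] R 84.70816786979773 theta 0.39490027549195406 resid 1.2656753331077952
```

Call:
servo_tool([
  {"tx": 0, "ty": 0.01, "tz": 0, "twist": 0},
  {"tx": 0, "ty": 0.01, "tz": 0, "twist": 0},
  {"tx": 0, "ty": 0.01, "tz": 0, "twist": 0},
  {"tx": 0, "ty": 0.01, "tz": 0, "twist": 0},
  {"tx": 0, "ty": 0.01, "tz": 0, "twist": 0},
  {"tx": 0, "ty": 0.01, "tz": 0, "twist": 0},
  {"tx": 0, "ty": 0.01, "tz": 0, "twist": 0},
  {"tx": 0, "ty": 0.01, "tz": 0, "twist": 0},
  {"tx": 0, "ty": 0.01, "tz": 0, "twist": 0},
  {"tx": 0, "ty": 0.01, "tz": 0, "twist": 0},
])

```text
clock: 23.0
tcp_pos: [524.3, -293.0, 106.1]
orientation: [-0.484, 0.517, 0.485, 0.514]
ft_force: [0.2, -12.9, -9.9]
opening: 20.1
```

Call:
servo_tool([
  {"tx": 0, "ty": 0, "tz": 0, "twist": 0},
  {"tx": 0, "ty": 0, "tz": 0, "twist": 0},
  {"tx": 0, "ty": 0, "tz": 0, "twist": 0},
  {"tx": 0, "ty": 0, "tz": 0, "twist": 0},
  {"tx": 0, "ty": 0, "tz": 0, "twist": 0},
  {"tx": 0, "ty": 0, "tz": 0, "twist": 0},
  {"tx": 0, "ty": 0, "tz": 0, "twist": 0},
  {"tx": 0, "ty": 0, "tz": 0, "twist": 0},
  {"tx": 0, "ty": 0, "tz": 0, "twist": 0},
  {"tx": 0, "ty": 0, "tz": 0, "twist": 0},
])

```text
clock: 24.0
tcp_pos: [524.3, -293.0, 106.1]
orientation: [-0.484, 0.517, 0.485, 0.514]
ft_force: [1.0, -13.5, -10.7]
opening: 19.9
```

Call:
servo_tool([
  {"tx": 0, "ty": 0, "tz": 0, "twist": 0},
  {"tx": 0, "ty": 0, "tz": 0, "twist": 0},
  {"tx": 0, "ty": 0, "tz": 0, "twist": 0},
  {"tx": 0, "ty": 0, "tz": 0, "twist": 0},
  {"tx": 0, "ty": 0, "tz": 0, "twist": 0},
  {"tx": 0, "ty": 0, "tz": 0, "twist": 0},
])

```text
clock: 24.6
tcp_pos: [524.3, -293.0, 106.1]
orientation: [-0.484, 0.517, 0.485, 0.514]
ft_force: [0.3, -11.9, -10.8]
opening: 20.2
```

```bash
python3 - <<'E'
from knob import *
s=status.sense();print(s['clock'],s['tcp_pos'],s['ft_force'],s['opening'])
knob(shot('wrist','w21'))
E
```

```text
24.6 [ 524.31996618 -293.01404807  106.08869127] [  0.33515687 -11.93897036 -10.80697041] 20.20633667831867
knob 3288 [ 526.75839613 -270.37587657  123.33388375] R 84.71598833753929 theta 0.5234431640836812 resid 0.7258636560752706
```

Call:
servo_tool([
  {"tx": 0, "ty": -0.08, "tz": 0, "twist": 0},
  {"tx": -0.01, "ty": -0.2, "tz": 0, "twist": 0},
  {"tx": -0.02, "ty": -0.34, "tz": 0, "twist": 0},
  {"tx": -0.03, "ty": -0.5, "tz": 0, "twist": 0},
  {"tx": -0.04, "ty": -0.66, "tz": 0, "twist": 0},
  {"tx": -0.05, "ty": -0.82, "tz": 0, "twist": 0},
  {"tx": -0.06, "ty": -1.0, "tz": 0, "twist": 0},
  {"tx": -0.07, "ty": -1.2, "tz": 0, "twist": 0},
  {"tx": -0.08, "ty": -1.4, "tz": 0, "twist": 0},
  {"tx": -0.08, "ty": -1.4, "tz": 0, "twist": 0},
])

```text
clock: 25.65
tcp_pos: [521.4, -362.8, 108.0]
orientation: [-0.484, 0.516, 0.484, 0.515]
ft_force: [0.1, 0.3, 1.3]
opening: 19.6
```

Call:
servo_tool([
  {"tx": 0, "ty": 0, "tz": 0.3, "twist": 0},
  {"tx": 0, "ty": 0, "tz": 1.0, "twist": 0},
  {"tx": 0, "ty": 0, "tz": 1.8, "twist": 0},
  {"tx": 0, "ty": 0, "tz": 2.5, "twist": 0},
  {"tx": 0, "ty": 0, "tz": 2.8, "twist": 0},
  {"tx": 0, "ty": 0.4, "tz": 2.8, "twist": 0},
  {"tx": 0, "ty": 0.8, "tz": 2.8, "twist": 0},
  {"tx": 0, "ty": 1.1, "tz": 2.8, "twist": 0},
  {"tx": 0, "ty": 1.1, "tz": 2.8, "twist": 0},
  {"tx": 0, "ty": 1.1, "tz": 2.8, "twist": 0},
])

```text
clock: 26.65
tcp_pos: [521.7, -306.3, 248.4]
orientation: [-0.485, 0.515, 0.484, 0.515]
ft_force: [-0.9, -0.7, 0.3]
opening: 19.8
```

```bash
python3 - <<'E'
from knob import *
from tilt import *
s=status.sense();print(s['clock'],s['tcp_pos'],s['ft_force'],s['opening'])
w=shot('wrist','w22');c=shot('top','t22');shot('side','s22');seg(c); seg(load('t14'))
knob(w,(230,330,130,260))
P=np.array([bydepth(c,u,v) for v in range(200,255) for u in range(195,245)]);Q=P[(P[:,2]>183)&(P[:,2]<197)]; print(cv2.minAreaRect(Q[:,:2].astype(np.float32)))
Q=P[(P[:,2]>150)]
c0=load('t14');P=np.array([bydepth(c0,u,v) for v in range(200,255) for u in range(195,245)]);Q=P[(P[:,2]>183)&(P[:,2]<197)]; print(cv2.minAreaRect(Q[:,:2].astype(np.float32)))
b=c['image'][185:275,150:290,::-1]
cv2.imwrite('pics/t22z.png',np.hstack([cv2.resize(b,(400,400),interpolation=cv2.INTER_CUBIC),cv2.resize(w['image'][:,:,::-1],(400,400))]))
E
```

```text
26.65 [ 521.69911557 -306.25825125  248.41286533] [-0.86972455 -0.69798031  0.30550557] 19.820742636273582
cap by depth 159 [564.5186134  179.28281972 188.03835234]
cap by depth 162 [564.81131882 179.16258576 187.85111841]
knob 1144 [ 524.30477003 -312.42351176  134.4690321 ] R 84.4700344152542 theta 0.003273238051755811 resid 1.7682301844038106
((565.574462890625, 180.49095153808594), (22.23607635498047, 35.48809814453125), 30.413028717041016)
((565.6464233398438, 180.73443603515625), (22.608169555664062, 35.471595764160156), 29.948955535888672)
```

View pics/t22z.png

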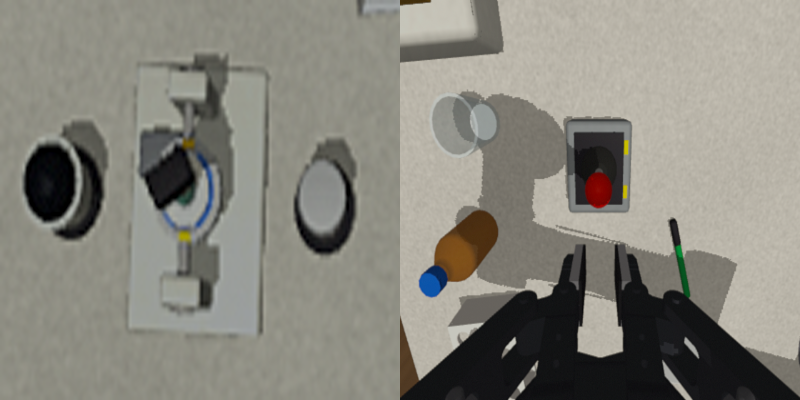

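View pics/s22.png

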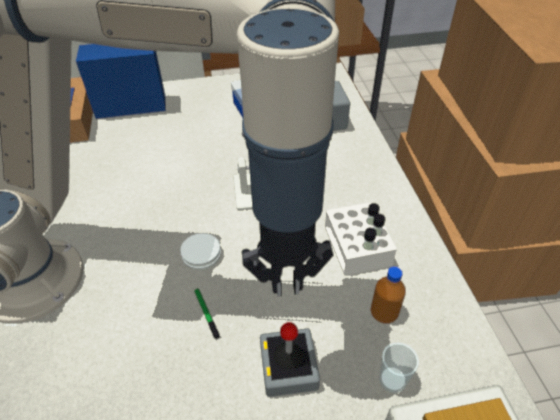

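The stick is back at 0.003 rad. The tube is upright with its cap at the same locked angle as before, the bystanders haven't moved, and the gripper is clear. I'm handing in.

```bash
python3 - <<'E'
from plant import workorder
print(workorder.job_done())
E
```

```text
the job is handed in; nothing more can be done
None
```

The tube is plugged in and locked, and the job is handed in at 26.8 s of the 59 s allowed; no verdict was reported.

- **Plugging in:** I pinched the tube by its cap, set the lugs through the slots and pushed it home; the collar top measured about 91 mm, against 91.5 mm expected. I then turned it about 57° clockwise until the stop pushed back with 1.1 N m, and let go.
- **First stick attempt failed:** I gripped the knob and made a small test move, which showed that pushing towards +y tips the tube to the dome camera. On the full push, the grip slipped off partway. The stick sprang back by itself, so the tube tipped part of the way towards the camera once before the real tip.
- **Second attempt:** I pushed the knob with the part-closed fingers to its stop. The tilt measured 0.523 rad, with the tube leaning towards the dome camera. I held it there for 2.7 s, then backed the fingers off.
- **Last checks:**
  - The stick reads 0.003 rad and the cap is back within 0.3 mm of where it was.
  - The cap angle is unchanged to within 0.5°, so the tube is still locked.
  - The gripper was clear of everything, and the bystanders in view looked unmoved.
- **Disagreement:** the three cameras differed by up to 6 mm on the cup's position. I used the wrist camera's tube-to-cup offset, and the tube entered with no noticeable force.

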